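Make up the goods-in kit and the scale-service kit

ROBOT

A 6-joint arm with a two-finger parallel gripper is mounted at the origin on a cart in front of the work surface, level with it; the furniture and walls round the work are solid. World frame = base frame: x ahead of the robot, y to its left, z up, the work surface at z = 0. Lengths are in m, angles in rad, forces in N, time in s.
With the tool pointing down it reaches from about 0.275 to 0.75 m from the base axis. Payload 10.2 kg.
Tool frame: the origin (TCP) lies at the very end of the fingers, on their centre line; the grasp point (between the pads) lies 19 mm behind it; x points along the fingers, z is the direction in which the jaws open and shut, and the axes are right-handed (so a half turn about x gives the same grasp; the last joint's range is limited). The gripper opens to 85 mm and grips with 20 to 120 N. Pads are 22 mm wide; open, the fingers measure 114 mm over their backs; the gripper's body (76 mm by 85 mm) begins 54 mm behind the grasp point. The pads swing forward as they close: fully open they stand 13 mm farther back than shut.
Start: joints at [0.932, 0.313, 1.498, -0, 1.331, -0.223], TCP at [0.212, 0.48, 0.231] pointing down, gripper open.
Joint ranges: [-2.94, 2.94], [-0.97, 2.17], [0.19, 2.56], [-1.23, 4.37], [0.02, 3.11], [-2.88, 2.88]. Speed limits (rad/s): [2.39, 2.39, 3.01, 3.14, 3.14, 3.14].

INTERFACE

Orientations are given as a unit quaternion [w, x, y, z].
In Python, from bench import bot, snapshot, calibration, trace gives the robot as it stands. The module is installed in compiled form; this text tells all that it offers.
- The arm moves only by the tool carry_out, never from a script. Its argument "rows" is a list of rows, each a list of 7 numbers: the shift along the tool's x, y, z normalised to -1 to 1, where 1 is 20 mm, then the turn, a rotation vector about the tool's x, y, z normalised to -1 to 1, where 1 is 0.08 rad, then the opening, from -1 (shut) to 1 (fully open), so that 0 is half open. A call has 1 to 10 rows; each row shifts and turns the commanded pose from where the row before left it, along the tool's axes as they then stand; what a row does not reach is not made up. A row lasts 1/12 s, in which the tool goes at most 41.7 mm and 7.16 degrees, less where a joint would pass 70% of its speed; a pose out of reach is approached as far as the arm can. A call with a number of a shift or a turn outside -1 to 1 is refused whole. A call with a gripper value outside its range is refused whole. The fingers move at their own pace and stop on an object; "squeeze" is the grip in N (left out, the last holds). Time passes only in rows, so rows that do not move let the fingers close. It gives the time, the measured TCP pose, the force and the opening at its end, in the units of the state.
- bot.observe(): the state, without advancing time (a new reading comes with each control period).
- snapshot(name): name is "scene" or "top" or "wrist"; returns (picture, depth): 400x640x3 uint8, blue, green, red; 400x640 float32, m along the optical axis (not along the pixel's ray), 0 where there is no reading.
- calibration(name): a dict with "camera_matrix" (3x3 intrinsics, pixels), "camera_from_world" (4x4, takes a point from world to camera coordinates). Camera axes: x right, y up, looking along -z (the intrinsics and any distortion apply to the point x, -y, -z); pixel columns grow to the right and rows downward; lengths in m; the calibration is good to about 2 mm. A picture is of the moment at which its call begins: read the wrist's pose just before it. calibration takes no time and is no camera call; for the wrist camera it gives the pose at the moment of the call.
- bot.close_job(): hands the job in, once; it reports no verdict.
Trained networks look in the newest picture that a camera, given by its name, has taken for a name from the list of things; names that differ only in an ending like _2 or _b are one class to them, and where a whole thing is asked for, a point or a joint stands for the part that bears it (a point fixed in the world has none). Each returns a list of dicts, best first, with "p" (0 to 1); they miss things now and then, are a little off and sometimes report something else, mostly with a low value. They report only what shows in the picture. A call takes as long as a camera call.
- trace(name, camera): "pixels" (400x640 bool, what is visible of it) and "uv" ([column, row] in pixels, amid what is visible of it).
The state is a dict: "time": time; "joints": joint angles; "joint_velocities": joint speeds; "tau": joint torques, N m; "eef_pos": TCP position; "ee_rot": TCP orientation; "wrist_force": force on the tool from outside, world axes, zero at the start; "ft_torque": the same for the moment, N m; "finger_gap": finger opening in m.
Only numpy, scipy, OpenCV 4.12 (cv2) and the standard library are available. Lean on these libraries where they do the work, as an engineer would, in place of code of your own. Each camera call takes 0.05 s, during which the arm holds its last target.

TASK

Make up the two kits in their trays, every item upright or flat at the bottom of the cut-out made for it: the goods-in tray, which has the slot, the rectangular pocket and the wide round well, takes the marker, the date stamp and the largest test weight; the scale-service tray, which has the stepped slot and the narrow round well, takes the screwdriver (handle in the wide part) and the smallest test weight. Set things down rather than dropping them, and leave the middle-sized test weight where it stands in the stock.

Things in the scene. Friction and masses are not known exactly. Their poses are not given: they have to be found in the camera images.
- goods_in_tray: Fixed grey tray, 155 (x) by 235 (y) mm, rim 43 high; dark insert, top 40 above bench, cut-outs down to floor at 28. Origin: centre of underside. At (x,y): well 54 dia (34,67), largest weight; pocket 48 by 76 (34,-68), stamp, its y along tray y; slot 34 by 142 along y (-41,0), marker, either way round. Finger channel, same depth, y -21..21, crosses the slot from x -78 (rim open) to 30.
- service_tray: Fixed grey tray, 155 (x) by 235 (y) mm, rim 43 high; dark insert, top 40 above bench, cut-outs down to floor at 28. Origin: centre of underside. At (x,y): well 39 dia (40,-50), smallest weight; slot along y at x=-40: 44 wide for y -10..106 (handle), 22 wide for y -107..-10 (blade); handle point belongs at (-40,40). Finger channel, same depth, y 19..61, crosses it from x -78 (rim open) to 22.
- large_weight_mid (a point): Largest of the three knobbed cylindrical test weights (brass-coloured), 0.5 kg, upright: 65 mm tall in all, body 38 diameter up to 49 high, above it a neck and a knob 24 diameter. Site: on its axis, half-way up (32.5 above its foot); z up. Can be gripped round the body. (The little weights and the stamp far back by the monitor are not part of the job.)
- medium_weight_mid (a point): Middle-sized test weight (steel), 0.2 kg, upright: 49 mm tall, body 29 diameter. Stays where it is. Site: on its axis, half-way up (24.5 above its foot).
- small_weight_mid (a point): Smallest test weight (steel), 0.1 kg, upright: 39 mm tall, body 23 diameter. Site: on its axis, half-way up (19.5 above its foot); z up.
- stamp_mid (a point): Self-inking date stamp standing up, 0.12 kg: 32 (its x) by 60 (its y) by 88 mm tall; dark body up to 48 high, red cap (28 by 56) from 62 high to the top, which does not move. Site: at its centre, 44 above its foot; z up. Grip across the 32 mm body or the cap.
- felt_marker_mid (a point): Blue felt marker lying on the bench, 126 mm long along its y, 18 thick, 0.02 kg; it does not roll. Site: at its centre, 9 above its underside; z up.
- screwdriver_handle (a point): Flat screwdriver, red handle, lying on the bench, 197 mm long along its y, 0.09 kg: handle (+y half) 28 wide, 25 high, 100 long; blade (-y half) a 6 mm rod. Site: mid-handle, near the balance point, 12.5 above the underside; the tool reaches 58 from it in +y, 139 in -y. z up. Grip here, across x.

How it is judged:
By the outcome, as a careful person would: the job done as asked, in the order asked, and still so for the second after the job is handed in, with the robot touching nothing.
It also fails if it takes over 115 s, if anything falls off the work surface, if the arm or the gripper's body presses on something with over 40 N, if the wrist force passes 120 N, or if a joint passes its speed limit or range.

## Working session

There is one attempt and no reset: what is moved stays moved. The work goes in short steps, Python scripts to look and compute and a tool call to move; the robot and the scene stay as the last step left them, time stands still between calls to the robot, and variables do not carry over. Pictures are saved under pics/ and viewed, and the job is handed in when it is done.

Besides the shell and the picture viewer there is one more tool, called after "Call:" in YAML: its name, and indented under it one key for each argument. carry_out: Moves the arm, as the interface text tells. Scaled input: -1 to 1 covers 20 mm each way for a shift and 0.08 rad each way for a turn. Its arguments: {"type":"object","properties":{"rows":{"type":"array"},"squeeze":{"type":"number"}},"required":["rows"]}

```bash
mkdir -p pics; ls; python3 - <<'E'
from bench import bot, snapshot, calibration, trace
import cv2,numpy as np
print(bot.observe())
for n in ["scene","top"]:
    p,d=snapshot(n); cv2.imwrite(f"pics/{n}0.png",p); np.save(f"pics/{n}0_d.npy",d)
    c=calibration(n); print(n,c)
E
```

```text
pics
{'time': 0.0, 'joints': array([ 9.31563728e-01,  3.13495259e-01,  1.49844435e+00, -1.55200896e-05,
        1.33102086e+00, -2.23402632e-01]), 'joint_velocities': array([-0.00051828, -0.00107505,  0.00135071,  0.00057923, -0.00172642,
        0.00024026]), 'tau': array([ 6.07522852e-04, -4.12253773e+01, -2.59748626e+01, -1.79537337e-04,
        4.03672631e-03,  3.66017173e-05]), 'eef_pos': array([0.21192759, 0.48003549, 0.23070919]), 'ee_rot': array([ 0.59198924, -0.38619528,  0.59289273,  0.38584993]), 'wrist_force': array([-0.08696691, -0.09270867,  0.4217395 ]), 'ft_torque': array([-0.02350986, -0.01720326, -0.05349046]), 'finger_gap': 0.08536032556582031}
scene {'camera_matrix': array([[497.85886225,   0.        , 324.72114114],
       [  0.        , 497.85886225, 203.33705305],
       [  0.        ,   0.        ,   1.        ]]), 'camera_from_world': array([[ 0.69137637, -0.72206211, -0.02500035, -0.36534788],
       [ 0.30291357,  0.25827854,  0.91735248, -0.19926354],
       [-0.65592841, -0.64180877,  0.39729009, -1.11937869],
       [ 0.        ,  0.        ,  0.        ,  1.        ]])}
top {'camera_matrix': array([[492.70782238,   0.        , 308.90217952],
       [  0.        , 492.70782238, 195.53791132],
       [  0.        ,   0.        ,   1.        ]]), 'camera_from_world': array([[ 0.02278858, -0.99965988, -0.01268091, -0.01620813],
       [ 0.99694454,  0.02177508,  0.07501616, -0.5308809 ],
       [-0.07471451, -0.01435167,  0.99710169, -1.25857652],
       [ 0.        ,  0.        ,  0.        ,  1.        ]])}
```

View pics/top0.png

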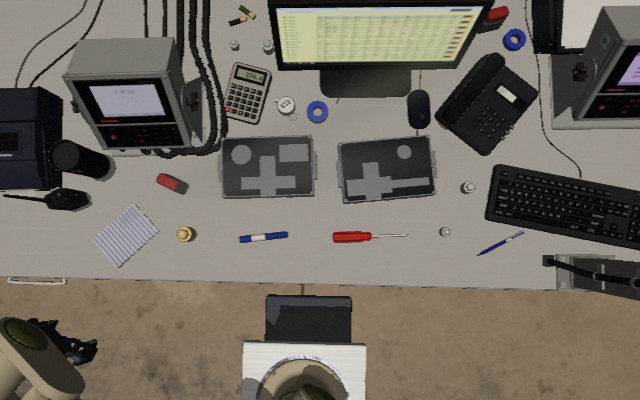

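View pics/scene0.png

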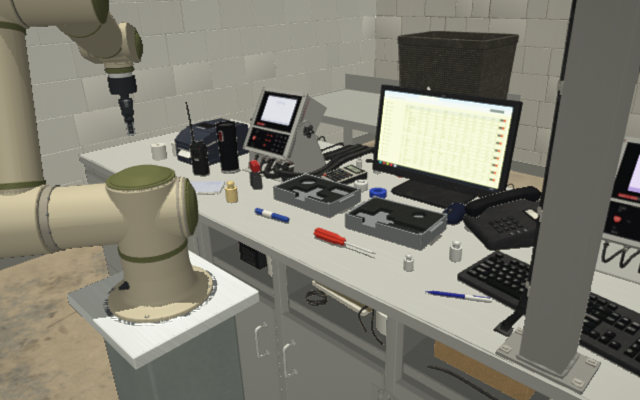

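```bash
cat > h.py <<'E'
from bench import bot, snapshot, calibration, trace
import cv2,numpy as np
from scipy.spatial.transform import Rotation as R
def cloud(d,c):
    K=c["camera_matrix"];v,u=np.mgrid[:400,:640]
    P=np.stack([(u-K[0,2])/K[0,0]*d,-(v-K[1,2])/K[1,1]*d,-d],-1)
    T=np.linalg.inv(c["camera_from_world"])
    return P@T[:3,:3].T+T[:3,3]
def proj(p,c):
    T=c["camera_from_world"];K=c["camera_matrix"];q=T[:3,:3]@np.asarray(p)+T[:3,3]
    return K[0,0]*q[0]/-q[2]+K[0,2],K[1,1]*-q[1]/-q[2]+K[1,2]
def onplane(uv,z,c):
    K=c["camera_matrix"];T=np.linalg.inv(c["camera_from_world"])
    r=T[:3,:3]@np.array([(uv[0]-K[0,2])/K[0,0],-(uv[1]-K[1,2])/K[1,1],-1]);o=T[:3,3]
    return o+r*(z-o[2])/r[2]
def rot():
    s=bot.observe();q=s["ee_rot"];return s,R.from_quat([q[1],q[2],q[3],q[0]])
def maskplane(m,z,c):
    v,u=np.nonzero(m);return np.array([onplane((a,b),z,c)[:2] for a,b in zip(u,v)])
def delta(p,yaw):
    """rows-units needed: to TCP p, pointing down, jaw (tool z) at yaw (mod pi)"""
    s,r=rot()
    best=None
    for k in(-1,0,1,2):
        y=yaw+k*np.pi
        zt=np.array([np.cos(y),np.sin(y),0]);xt=np.array([0,0,-1.]);yt=np.cross(zt,xt)
        t=R.from_matrix(np.stack([xt,yt,zt],1));rv=(r.inv()*t).as_rotvec()
        if best is None or np.linalg.norm(rv)<np.linalg.norm(best[0])-1e-6: best=(rv,t)
    sh=r.inv().apply(np.asarray(p)-s["eef_pos"])
    sh2=best[1].inv().apply(np.asarray(p)-s["eef_pos"])
    print("pos",s["eef_pos"].round(4),"t",round(s["time"],2),"gap",round(s["finger_gap"],4),"F",s["wrist_force"].round(1))
    print("shift units, current axes",(sh/.02).round(2),"| after turn",(sh2/.02).round(2),"| turn units",(best[0]/.08).round(2))
E
python3 - <<'E'
from h import *
p,d=snapshot("top");c=calibration("top");W=cloud(d,c)
np.save("W.npy",W);cv2.imwrite("pics/t1.png",p)
s,r=rot();print(r.as_matrix().round(3))
H={"goods_in_tray":.043,"service_tray":.043,"large_weight_mid":.06,"medium_weight_mid":.045,"small_weight_mid":.035,"stamp_mid":.088,"felt_marker_mid":.014,"screwdriver_handle":.016}
for n in H:
    for o in trace(n,"top")[:2]:
        m=o["pixels"];P=W[m];z=P[:,2];Q=maskplane(m,H[n],c)
        rc=cv2.minAreaRect((Q*1000).astype(np.float32))
        print(n,round(o["p"],2),np.round(o["uv"]),m.sum(),"z",np.percentile(z,[5,50,95]).round(3),"med",np.median(P,0).round(3),"rect",np.round(rc[0],1),np.round(rc[1],1),round(rc[2],1))
E
```

```text
[[-0.001 -0.915  0.404]
 [-0.001  0.404  0.915]
 [-1.     0.    -0.001]]
goods_in_tray 0.97 [269. 163.] 5900 z [0.024 0.038 0.045] med [0.601 0.106 0.038] rect [601.9 106.8] [162.7 252.7] 2.9
goods_in_tray 0.45 [173. 184.] 359 z [0.015 0.085 0.091] med [0.551 0.335 0.085] rect [555.2 348. ] [80.1 30.8] 64.9
service_tray 0.72 [383. 169.] 5866 z [0.025 0.039 0.045] med [ 0.603 -0.201  0.039] rect [ 602.8 -199.5] [161.1 252.8] 6.4
large_weight_mid 0.81 [185. 234.] 275 z [-0.001  0.045  0.066] med [0.425 0.305 0.045] rect [426.  300.9] [37.5 50.5] 1.3
medium_weight_mid 0.67 [263. 238.] 302 z [0.012 0.017 0.021] med [0.422 0.112 0.017] rect [422.6 110.2] [ 17.  119.9] 8.0
medium_weight_mid 0.59 [468. 187.] 153 z [0.001 0.034 0.051] med [ 0.559 -0.407  0.034] rect [ 558.4 -405.1] [28.  35.6] 1.2
small_weight_mid 0.54 [445. 231.] 86 z [0.002 0.028 0.042] med [ 0.446 -0.35   0.028] rect [ 447.1 -348.6] [20.3 28. ] 1.3
stamp_mid 0.88 [170. 182.] 325 z [0.023 0.086 0.091] med [0.551 0.335 0.086] rect [550.7 335.4] [76.2 27.7] 67.0
felt_marker_mid 0.78 [264. 237.] 316 z [0.01  0.017 0.021] med [0.422 0.112 0.017] rect [422.3 113.6] [ 17.7 123.2] 7.8
screwdriver_handle 0.63 [353. 235.] 433 z [0.011 0.021 0.028] med [ 0.43  -0.12   0.021] rect [ 431.6 -161.8] [ 27.4 190.9] 4.5
screwdriver_handle 0.46 [187. 233.] 232 z [0.012 0.046 0.067] med [0.425 0.305 0.046] rect [424.3 314.9] [36.2 47. ] 1.3
```

```bash
cat > tray.py <<'E'
from h import *
from scipy.optimize import minimize
def tpl(kind,x,y):
    b=lambda cx,cy,w,h:(abs(x-cx)<w/2)&(abs(y-cy)<h/2)
    if kind=="g": return (np.hypot(x-34,y-67)<27)|b(34,-68,48,76)|b(-41,0,34,142)|b(-24,0,108,42)
    return (np.hypot(x-40,y+50)<19.5)|b(-40,48,44,116)|b(-40,-58.5,22,97)|b(-28,40,100,42)
def ortho(img,c,z,x0,x1,y0,y1):
    X,Y=np.meshgrid(np.arange(x0,x1),np.arange(y0,y1),indexing="ij")
    T=c["camera_from_world"];K=c["camera_matrix"]
    q=np.stack([X/1e3,Y/1e3,np.full(X.shape,z)],-1)@T[:3,:3].T+T[:3,3]
    u=(K[0,0]*q[...,0]/-q[...,2]+K[0,2]).astype(np.float32);v=(K[1,1]*q[...,1]/q[...,2]+K[1,2]).astype(np.float32)
    return X,Y,cv2.remap(img,u,v,cv2.INTER_LINEAR)
def fit(kind,img,c,g,z=.034):
    x0,y0=int(g[0]*1e3),int(g[1]*1e3)
    X,Y,O=ortho(img,c,z,x0-110,x0+110,y0-140,y0+140)
    O=cv2.cvtColor(O,cv2.COLOR_BGR2GRAY).astype(float)
    def sc(p):
        ca,sa=np.cos(p[2]/100),np.sin(p[2]/100);dx,dy=X-p[0],Y-p[1]
        x=ca*dx+sa*dy;y=-sa*dx+ca*dy
        m=tpl(kind,x,y).astype(float);m=cv2.GaussianBlur(m,(0,0),1.5)
        w=(abs(x)<70)&(abs(y)<110)
        return -np.corrcoef(m[w],O[w])[0,1]
    best=None
    for a in np.array([-3,0,3])+g[2]*100:
        r=minimize(sc,[g[0]*1e3,g[1]*1e3,a],method="Nelder-Mead",options=dict(initial_simplex=np.array([[x0,y0,a],[x0+6,y0,a],[x0,y0+6,a],[x0,y0,a+4]]),maxiter=200))
        if best is None or r.fun<best.fun:best=r
    return best.x,best.fun,O
E
python3 - <<'E'
from tray import *
img=cv2.imread("pics/t1.png");c=calibration("top")
for k,g in(("g",(.6,.106,.05)),("s",(.602,-.2,.11))):
    x,f,O=fit(k,img,c,g);print(k,x[:2].round(1),"yaw deg",np.degrees(x[2]/100).round(2),"score",round(f,3))
    cv2.imwrite(f"pics/o{k}.png",cv2.resize(O.astype(np.uint8),None,fx=2,fy=2))
    W=np.load("W.npy").reshape(-1,3)*1e3
    m=(W[:,2]>32)&(W[:,2]<55)&(np.hypot(W[:,0]-x[0],W[:,1]-x[1])<150)
    ca,sa=np.cos(x[2]/100),np.sin(x[2]/100);d=W[m]-[*x[:2],0]
    lx=ca*d[:,0]+sa*d[:,1];ly=-sa*d[:,0]+ca*d[:,1]
    print("rim x ext",np.percentile(lx,[.5,99.5]).round(1),"y ext",np.percentile(ly[abs(lx)>40],[.3,99.7]).round(1))
E
```

```text
g [602.9 104.5] yaw deg 3.27 score -0.969
rim x ext [-76.5  77.6] y ext [-115.1  118.9]
s [ 603.9 -201. ] yaw deg 6.37 score -0.968
rim x ext [-77.1  76.9] y ext [-115.8  118.1]
```

```bash
python3 - <<'E'
from h import *
delta([.4222,.1127,.09],np.radians(7.9)); E
```

```text
pos [0.2121 0.4803 0.2313] t 0.55 gap 0.0853 F [0.2 0.4 0.3]
shift units, current axes [  7.06 -17.03 -12.57] | after turn [  7.06 -19.65   7.88] | turn units [12.71 -0.    0.  ]bash: warning: here-document at line 16 delimited by end-of-file (wanted `E')
Traceback (most recent call last):
NameError: name 'E' is not defined
```

Call:
carry_out:
  rows:
    - [0.2,-0.95,-0.7,0,0,0,1]
    - [0.2,-0.95,-0.7,0,0,0,1]
    - [0.2,-0.95,-0.7,0,0,0,1]
    - [0.2,-0.95,-0.7,0,0,0,1]
    - [0.2,-0.95,-0.7,0,0,0,1]
    - [0.2,-0.95,-0.7,0,0,0,1]
    - [0.2,-0.95,-0.7,0,0,0,1]
    - [0.2,-0.95,-0.7,0,0,0,1]
    - [0.2,-0.95,-0.7,0,0,0,1]
    - [0.2,-0.95,-0.7,0,0,0,1]

```text
time: 1.38
eef_pos: [0.3298, 0.2744, 0.1912]
ee_rot: [0.593, -0.386, 0.592, 0.386]
wrist_force: [0.3, -0.1, 0.7]
finger_gap: 0.0856
```

Call:
carry_out:
  rows:
    - [0.2,-0.95,-0.7,0,0,0,1]
    - [0.2,-0.95,-0.7,0,0,0,1]
    - [0.2,-0.95,-0.7,0,0,0,1]
    - [0.2,-0.95,-0.7,0,0,0,1]
    - [0.2,-0.95,-0.7,0,0,0,1]
    - [0.2,-0.95,-0.7,0,0,0,1]
    - [0.2,-0.95,-0.7,0,0,0,1]
    - [0.2,-0.95,-0.7,0,0,0,1]
    - [0,0,0,1,0,0,1]
    - [0,0,0,1,0,0,1]

```text
time: 2.22
eef_pos: [0.4236, 0.1106, 0.1591]
ee_rot: [0.622, -0.336, 0.622, 0.336]
wrist_force: [-0.4, -0.7, -0.3]
finger_gap: 0.0852
```

Call:
carry_out:
  rows:
    - [0,0,0,1,0,0,1]
    - [0,0,0,1,0,0,1]
    - [0,0,0,1,0,0,1]
    - [0,0,0,1,0,0,1]
    - [0,0,0,1,0,0,1]
    - [0,0,0,1,0,0,1]
    - [0,0,0,1,0,0,1]
    - [0,0,0,1,0,0,1]
    - [0,0,0,1,0,0,1]
    - [0,0,0,1,0,0,1]

```text
time: 3.05
eef_pos: [0.4232, 0.1116, 0.1594]
ee_rot: [0.704, -0.067, 0.704, 0.067]
wrist_force: [0.6, -1.0, 0.3]
finger_gap: 0.0854
```

```bash
python3 - <<'E'
from h import *
p,d=snapshot("wrist");c=calibration("wrist");cv2.imwrite("pics/w1.png",p)
for o in trace("felt_marker_mid","wrist")[:2]:
    Q=maskplane(o["pixels"],.014,c);P=cloud(d,c)[o["pixels"]]
    rc=cv2.minAreaRect((Q*1000).astype(np.float32));print(o["p"],o["pixels"].sum(),rc,np.percentile(P[:,2],[5,50,95]))
delta([.4222,.1127,.02],np.radians(7.9))
print(bot.observe()["joints"].round(2))
E
```

```text
0.79 3109 ((421.9813232421875, 112.42955017089844), (18.525074005126953, 125.8055419921875), 7.700676918029785) [0.0103761  0.01560214 0.01768847]
pos [0.4232 0.1116 0.1594] t 3.15 gap 0.0855 F [-0.7  0.8  0.5]
shift units, current axes [ 6.97  0.06 -0.04] | after turn [ 6.97  0.06 -0.04] | turn units [0.7 0.  0. ]
[-0.01  0.2   1.85  0.    1.09 -0.21]
```

Call:
carry_out:
  rows:
    - [0.95,0,0,0.7,0,0,0.4]
    - [0.95,0.04,-0.05,0,0,0,0.2]
    - [0.95,0,0,0,0,0,0.2]
    - [0.95,0,0,0,0,0,0.2]
    - [0.95,0,0,0,0,0,0.2]
    - [0.95,0,0,0,0,0,0.2]
    - [0.95,0,0,0,0,0,0.2]
    - [0.5,0,0,0,0,0,0.2]
    - [0.4,0,0,0,0,0,0.2]
    - [0,0,0,0,0,0,0]
  squeeze: 30

```text
time: 3.98
eef_pos: [0.4214, 0.1122, 0.0072]
ee_rot: [0.705, -0.05, 0.706, 0.05]
wrist_force: [0.4, 0.7, -0.2]
finger_gap: 0.0432
```

Call:
carry_out:
  rows:
    - [0,0,0,0,0,0,-1]
    - [0,0,0,0,0,0,-1]
    - [0,0,0,0,0,0,-1]
    - [0,0,0,0,0,0,-1]
    - [0,0,0,0,0,0,-1]
    - [0,0,0,0,0,0,-1]

```text
time: 4.48
eef_pos: [0.4226, 0.1123, 0.0091]
ee_rot: [0.706, -0.049, 0.705, 0.049]
wrist_force: [-1.4, 0.5, 7.0]
finger_gap: 0.0167
```

```bash
cat >> h.py <<'E'
TR={"g":((.603,.105),np.radians(3.27)),"s":((.604,-.2005),np.radians(6.37))}
def tp(k,x,y):
    (a,b),t=TR[k];return a+(np.cos(t)*x-np.sin(t)*y)/1e3,b+(np.sin(t)*x+np.cos(t)*y)/1e3
E
python3 - <<'E'
from h import *
print(tp("g",-41,0));delta([*tp("g",-41,0),.1],TR["g"][1])
E
```

```text
(np.float64(0.5620667553711378), np.float64(0.10266130716986441))
pos [0.4226 0.1123 0.0091] t 4.48 gap 0.0167 F [-1.4  0.5  7. ]
shift units, current axes [-4.53 -1.44  6.85] | after turn [-4.55 -0.88  6.93] | turn units [1.03 0.02 0.  ]
```

Call:
carry_out:
  rows:
    - [-0.3,0,0,0,0,0,-1]
    - [-0.8,0,0,0,0,0,-1]
    - [-1,0,0,0,0,0,-1]
    - [-1,0,0,0,0,0,-1]
    - [-1,0,0,0,0,0,-1]
    - [-0.5,0,0,1,0,0,-1]
    - [0,-0.12,0.9,0,0,0,-1]
    - [0,-0.12,0.9,0,0,0,-1]
    - [0,-0.12,0.9,0,0,0,-1]
    - [0,-0.12,0.9,0,0,0,-1]

```text
time: 5.32
eef_pos: [0.4952, 0.1069, 0.1009]
ee_rot: [0.707, -0.021, 0.707, 0.021]
wrist_force: [0.3, 0.3, 0.1]
finger_gap: 0.0169
```

Call:
carry_out:
  rows:
    - [0,-0.12,0.9,0,0,0,-1]
    - [0,-0.12,0.9,0,0,0,-1]
    - [0,-0.12,0.9,0,0,0,-1]
    - [0,-0.04,0.6,0,0,0,-1]
    - [0,0,0,0,0,0,-1]

```text
time: 5.73
eef_pos: [0.5623, 0.1025, 0.1006]
ee_rot: [0.707, -0.021, 0.706, 0.021]
wrist_force: [-1.0, 0.1, 0.3]
finger_gap: 0.0167
```

```bash
python3 - <<'E'
from tray import *
p,d=snapshot("wrist");c=calibration("wrist");cv2.imwrite("pics/w2.png",p)
for o in trace("felt_marker_mid","wrist")[:1]:
    W=cloud(d,c)[o["pixels"]];z=np.median(W[:,2]);Q=maskplane(o["pixels"],z,c)
    print(z,cv2.minAreaRect((Q*1000).astype(np.float32)))
x,f,O=fit("g",p,c,(.603,.105,.057));print(x,f)
delta([*tp("g",-41,0),.040],TR["g"][1])
E
```

```text
0.10699742220134191 ((560.7438354492188, 109.08197021484375), (17.75301742553711, 114.924072265625), 2.924849033355713)
[599.58804472 107.19397996   3.83467085] -0.6417170214067158
pos [0.5603 0.1029 0.1003] t 5.83 gap 0.0171 F [-0.2  0.4 -0.9]
shift units, current axes [ 3.02 -0.02  0.09] | after turn [ 3.02 -0.02  0.09] | turn units [ 0.02 -0.01 -0.  ]
```

View pics/w2.png

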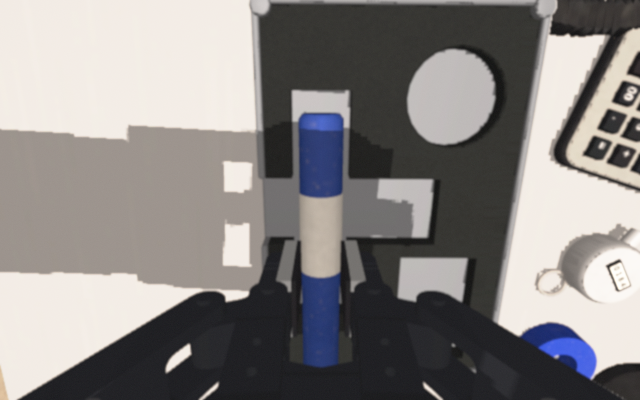

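Call:
carry_out:
  rows:
    - [0.6,0,0.05,0,0,0,-1]
    - [0.6,0,0.04,0,0,0,-1]
    - [0.6,0,0,0,0,0,-1]
    - [0.6,0,0,0,0,0,-1]
    - [0.4,0,0,0,0,0,-1]
    - [0.2,0,0,0,0,0,-1]
    - [0,0,0,0,0,0,-1]

```text
time: 6.42
eef_pos: [0.562, 0.1029, 0.0391]
ee_rot: [0.706, -0.021, 0.707, 0.021]
wrist_force: [1.2, 0.9, 0.0]
finger_gap: 0.0168
```

Call:
carry_out:
  rows:
    - [0.1,0,0,0,0,0,-1]
    - [0,0,0,0,0,0,-1]

```text
time: 6.58
eef_pos: [0.5628, 0.1029, 0.0385]
ee_rot: [0.707, -0.021, 0.707, 0.021]
wrist_force: [-0.3, -0.5, -0.2]
finger_gap: 0.0168
```

Call:
carry_out:
  rows:
    - [0.05,0,0,0,0,0,-1]
    - [0.05,0,0,0,0,0,-1]
    - [0,0,0,0,0,0,-1]

```text
time: 6.83
eef_pos: [0.5629, 0.1029, 0.0371]
ee_rot: [0.707, -0.021, 0.706, 0.021]
wrist_force: [-2.0, -1.0, 5.3]
finger_gap: 0.0173
```

Call:
carry_out:
  rows:
    - [0,0,0,0,0,0,-0.3]
    - [0,0,0,0,0,0,0.2]
    - [0,0,0,0,0,0,0.2]
    - [-0.2,0,0,0,0,0,0.2]
    - [-0.6,0,0,0,0,0,0.2]
    - [-1,0,0,0,0,0,0.2]
    - [-1,0,0,0,0,0,0.2]
    - [-1,0,0,0,0,0,0.5]
    - [-1,0,0,0,0,0,1]
    - [-1,0,0,0,0,0,1]

```text
time: 7.67
eef_pos: [0.5626, 0.1029, 0.1545]
ee_rot: [0.707, -0.021, 0.706, 0.021]
wrist_force: [-0.3, 0.1, -0.3]
finger_gap: 0.0843
```

```bash
python3 - <<'E'
from h import *
p,d=snapshot("wrist");c=calibration("wrist");cv2.imwrite("pics/w3.png",p)
W=cloud(d,c)
for o in trace("felt_marker_mid","wrist")[:1]:
    w=W[o["pixels"]];print(np.percentile(w[:,2],[5,50,95]),cv2.minAreaRect((maskplane(o["pixels"],.042,c)*1000).astype(np.float32)))
delta([.535,.325,.16],np.radians(-23))
W=np.load("W.npy").reshape(-1,3)
m=(W[:,2]>.075)&(W[:,2]<.1)&(np.hypot(W[:,0]-.55,W[:,1]-.335)<.06);print(cv2.minAreaRect((W[m,:2]*1000).astype(np.float32)),m.sum())
E
```

```text
[0.04288768 0.04772227 0.04976401] ((565.2639770507812, 101.83834838867188), (18.606651306152344, 127.76535034179688), 2.8286304473876953)
pos [0.5641 0.103  0.1566] t 7.77 gap 0.085 F [ 0.1  1.1 -0.4]
shift units, current axes [-0.18 11.17 -0.8 ] | after turn [-0.17  9.65 -5.68] | turn units [ 5.76  0.09 -0.01]
((554.2428588867188, 347.7909851074219), (56.35991287231445, 27.538516998291016), 65.11579132080078) 246
```

View pics/w3.png

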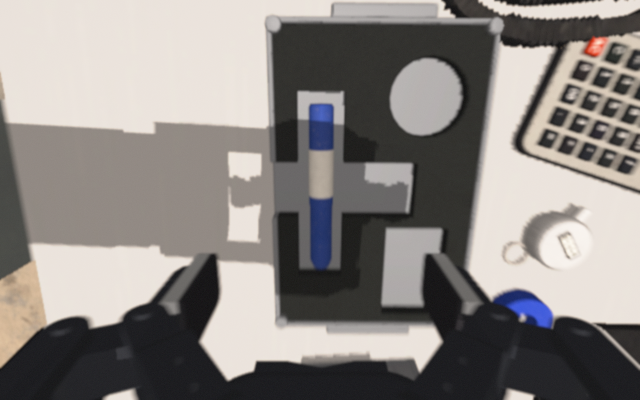

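Call:
carry_out:
  rows:
    - [-0.3,1,0,0,0,0,1]
    - [-0.2,1,0,0,0,0,1]
    - [0,1,0,0,0,0,1]
    - [0,1,0,0,0,0,1]
    - [0,1,0,0,0,0,1]
    - [0,1,0,0,0,0,1]
    - [0,1,0,0,0,0,1]
    - [0,1,0,0,0,0,1]
    - [0,0,0,1,0,0,1]
    - [0,0,0,1,0,0,1]

```text
time: 8.6
eef_pos: [0.5527, 0.2637, 0.1621]
ee_rot: [0.706, 0.036, 0.706, -0.036]
wrist_force: [0.4, 0.7, 0.5]
finger_gap: 0.0853
```

Call:
carry_out:
  rows:
    - [0,0,0,1,0,0,1]
    - [0,0,0,1,0,0,1]
    - [0,0,0,1,0,0,1]
    - [0,0,0,1,0,0,1]
    - [0,0,0,0.15,0,0,1]

```text
time: 9.02
eef_pos: [0.553, 0.2626, 0.1623]
ee_rot: [0.69, 0.153, 0.69, -0.153]
wrist_force: [-0.8, -0.5, 0.2]
finger_gap: 0.0854
```

```bash
python3 - <<'E'
from h import *
p,d=snapshot("wrist");c=calibration("wrist");cv2.imwrite("pics/w4.png",p)
W=cloud(d,c)
m=(W[...,2]>.082)&(W[...,2]<.094)&(np.hypot(W[...,0]-.554,W[...,1]-.347)<.06)
for o in trace("stamp_mid","wrist")[:1]:
    print(o["p"],o["uv"],cv2.minAreaRect((W[m&o["pixels"]][:,:2]*1000).astype(np.float32)),cv2.minAreaRect((maskplane(m&o["pixels"],.088,c)*1000).astype(np.float32)))
delta([.5542,.3478,.13],np.radians(-24.9)); print(bot.observe()["joints"].round(2))
E
```

```text
0.88 [265.4, 79.6] ((553.6065063476562, 347.95428466796875), (53.74973678588867, 27.25157928466797), 64.9422607421875) ((554.3599243164062, 347.4718322753906), (52.39747619628906, 26.53951644897461), 64.94744873046875)
pos [0.5531 0.2626 0.1623] t 9.12 gap 0.0852 F [ 0.4 -0.3  0.3]
shift units, current axes [ 1.62  3.89 -1.73] | after turn [ 1.62  3.89 -1.74] | turn units [ 0.04 -0.    0.  ]
[ 0.25  0.56  1.31 -0.    1.27  0.68]
```

View pics/w4.png

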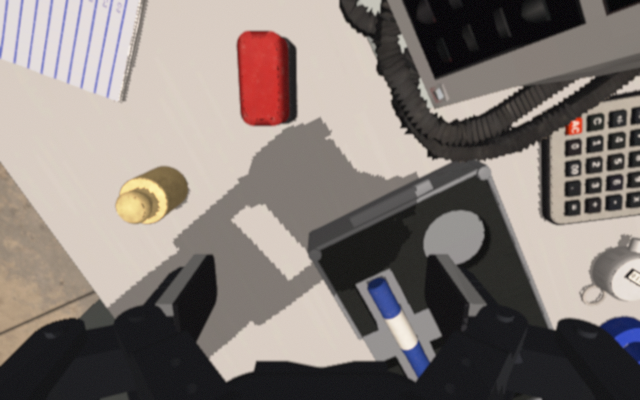

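```bash
python3 - <<'E'
from h import *
p,d=snapshot("wrist");c=calibration("wrist");W=cloud(d,c).reshape(-1,3)
a=np.radians(-24.9);D=W[:,:2]-[.5542,.3478];j=D@[np.cos(a),np.sin(a)];k=D@[-np.sin(a),np.cos(a)]
m=(W[:,2]>.01)&(abs(k)<.045)&(abs(j)<.13)&(d.ravel()>0)
for lo in np.arange(-.13,.13,.01):
    q=m&(j>=lo)&(j<lo+.01)
    if q.sum()>5: print(round(lo,2),q.sum(),W[q,2].max().round(3))
E
```

```text
-0.02 450 0.089
-0.01 1615 0.089
-0.0 1645 0.089
0.01 1478 0.088
0.05 52 0.022
0.06 206 0.023
0.07 1152 0.1
0.08 2287 0.112
0.09 3270 0.126
0.1 4009 0.138
0.11 4009 0.152
0.12 3889 0.161
```

Call:
carry_out:
  rows:
    - [0.2,0.98,-0.45,0,0,0,0.6]
    - [0.2,0.98,-0.43,0,0,0,0.4]
    - [0.2,0.98,-0.43,0,0,0,0.3]
    - [0.2,0.96,-0.43,0,0,0,0.3]
    - [0,0,0,0,0,0,0.3]

```text
time: 9.58
eef_pos: [0.5533, 0.351, 0.1451]
ee_rot: [0.69, 0.15, 0.691, -0.15]
wrist_force: [-0.3, 1.1, 0.3]
finger_gap: 0.0553
```

```bash
python3 - <<'E'
from h import *
delta([.5542,.3478,.024],np.radians(-24.9))
E
```

```text
pos [0.5533 0.351  0.1451] t 9.58 gap 0.0553 F [-0.3  1.1  0.3]
shift units, current axes [ 6.06 -0.12  0.12] | after turn [ 6.06 -0.12  0.11] | turn units [ 0.08 -0.02  0.  ]
```

Call:
carry_out:
  rows:
    - [0.8,-0.1,0.1,0,0,0,0.2]
    - [0.8,-0.03,0,0,0,0,0.1]
    - [0.8,0,0,0,0,0,0.1]
    - [0.8,0,0,0,0,0,0.1]
    - [0.8,0,0,0,0,0,0.1]
    - [0.8,0,0,0,0,0,0.1]
    - [0.7,0,0,0,0,0,0.1]
    - [0.5,0,0,0,0,0,0.1]
    - [0,0,0,0,0,0,0.1]
  squeeze: 30

```text
time: 10.33
eef_pos: [0.5542, 0.344, 0.0242]
ee_rot: [0.69, 0.151, 0.692, -0.152]
wrist_force: [-0.3, -0.7, -0.1]
finger_gap: 0.0465
```

Call:
carry_out:
  rows:
    - [0,0,0,0,0,0,-0.2]
    - [0,0,0,0,0,0,-0.6]
    - [0,0,0,0,0,0,-1]
    - [0,0,0,0,0,0,-1]
    - [0,0,0,0,0,0,-1]

```text
time: 10.75
eef_pos: [0.5554, 0.345, 0.027]
ee_rot: [0.691, 0.152, 0.69, -0.152]
wrist_force: [-0.2, 0.1, 2.3]
finger_gap: 0.0315
```

```bash
python3 - <<'E'
from h import *
print(tp("g",34,-68));delta([*tp("g",34,-68),.14],TR["g"][1])
E
```

```text
(np.float64(0.6408234495080618), np.float64(0.03905012003565812))
pos [0.5554 0.345  0.027 ] t 10.75 gap 0.0315 F [-0.2  0.1  2.3]
shift units, current axes [ -5.65 -12.09  10.3 ] | after turn [ -5.65 -15.51   3.39] | turn units [-6.12  0.01 -0.01]
```

Call:
carry_out:
  rows:
    - [-0.3,0,0,0,0,0,-1]
    - [-0.8,0,0,0,0,0,-1]
    - [-0.9,0,0,0,0,0,-1]
    - [-0.9,0,0,0,0,0,-1]
    - [-0.9,0,0,0,0,0,-1]
    - [-0.7,-0.5,0,0,0,0,-1]
    - [0,-0.9,0,-1,0,0,-1]
    - [0,-0.9,0,-1,0,0,-1]
    - [0,-0.9,0,-1,0,0,-1]
    - [0,-0.9,0,-1,0,0,-1]

```text
time: 11.58
eef_pos: [0.5282, 0.2669, 0.1168]
ee_rot: [0.706, 0.038, 0.706, -0.038]
wrist_force: [1.0, 0.5, -2.2]
finger_gap: 0.0312
```

Call:
carry_out:
  rows:
    - [0,-0.9,0,-1,0,0,-1]
    - [0,-0.9,0,-1,0,0,-1]
    - [0,-0.9,0,-0.1,0,0,-1]
    - [0,-0.9,0,0,0,0,-1]
    - [0,-0.9,0,0,0,0,-1]
    - [0,-0.9,0,0,0,0,-1]
    - [0,-0.9,0,0,0,0,-1]

```text
time: 12.17
eef_pos: [0.531, 0.141, 0.1168]
ee_rot: [0.707, -0.019, 0.707, 0.019]
wrist_force: [0.1, 0.2, -2.3]
finger_gap: 0.0312
```

```bash
python3 - <<'E'
from h import *
delta([*tp("g",34,-70),.053],TR["g"][1])
E
```

```text
pos [0.531  0.141  0.1168] t 12.17 gap 0.0312 F [ 0.1  0.2 -2.3]
shift units, current axes [ 3.2  -5.49  5.2 ] | after turn [ 3.19 -5.5   5.19] | turn units [-0.02  0.01 -0.  ]
```

Call:
carry_out:
  rows:
    - [0,-0.9,0.85,0,0,0,-1]
    - [0,-0.9,0.85,0,0,0,-1]
    - [0,-0.9,0.85,0,0,0,-1]
    - [0,-0.9,0.85,0,0,0,-1]
    - [0,-0.9,0.85,0,0,0,-1]
    - [0,-0.9,0.85,0,0,0,-1]
    - [0.2,0,0,0,0,0,-1]
    - [0.3,0,0,0,0,0,-1]
    - [0,0,0,0,0,0,-1]

```text
time: 12.92
eef_pos: [0.6377, 0.04, 0.1049]
ee_rot: [0.706, -0.019, 0.708, 0.02]
wrist_force: [-0.2, -0.9, -1.0]
finger_gap: 0.0312
```

```bash
python3 - <<'E'
from h import *
delta([*tp("g",34,-70),.056],TR["g"][1])
p,d=snapshot("top");c=calibration("top");cv2.imwrite("pics/t2.png",p)
p,d=snapshot("wrist");cv2.imwrite("pics/w5.png",p)
E
```

```text
pos [0.6377 0.04   0.1049] t 12.92 gap 0.0312 F [-0.2 -0.9 -1. ]
shift units, current axes [ 2.45 -0.16  0.16] | after turn [ 2.45 -0.16  0.15] | turn units [-0.02 -0.03 -0.01]
```

View pics/w5.png

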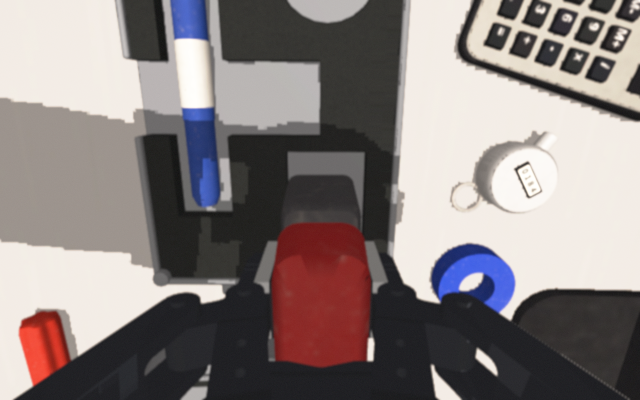

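Call:
carry_out:
  rows:
    - [0.6,-0.16,0.15,0,0,0,-1]
    - [0.6,0,0,0,0,0,-1]
    - [0.5,0,0,0,0,0,-1]
    - [0.3,0,0,0,0,0,-1]
    - [0.2,0,0,0,0,0,-1]
    - [0,0,0,0,0,0,-1]

```text
time: 13.52
eef_pos: [0.6414, 0.0367, 0.061]
ee_rot: [0.706, -0.019, 0.708, 0.02]
wrist_force: [0.5, 0.7, -1.0]
finger_gap: 0.0316
```

```bash
python3 - <<'E'
from h import *
delta([*tp("g",34,-70),.055],TR["g"][1])
E
```

```text
pos [0.6414 0.0367 0.061 ] t 13.52 gap 0.0316 F [ 0.5  0.7 -1. ]
shift units, current axes [ 0.3   0.02 -0.02] | after turn [ 0.3   0.02 -0.02] | turn units [-0.03 -0.02 -0.  ]
```

Call:
carry_out:
  rows:
    - [0.1,0,0,0,0,0,-1]
    - [0.1,0,0,0,0,0,-1]
    - [0.05,0,0,0,0,0,-1]
    - [0,0,0,0,0,0,-1]

```text
time: 13.85
eef_pos: [0.6419, 0.0365, 0.0573]
ee_rot: [0.707, -0.019, 0.707, 0.019]
wrist_force: [-0.2, 0.1, -1.2]
finger_gap: 0.0314
```

Call:
carry_out:
  rows:
    - [0.05,0,0,0,0,0,-1]
    - [0.05,0,0,0,0,0,-1]
    - [0,0,0,0,0,0,-1]

```text
time: 14.1
eef_pos: [0.6418, 0.0366, 0.0551]
ee_rot: [0.707, -0.019, 0.707, 0.019]
wrist_force: [-0.3, -0.2, -1.1]
finger_gap: 0.0315
```

Call:
carry_out:
  rows:
    - [0.05,0,0,0,0,0,-1]
    - [0.05,0,0,0,0,0,-1]
    - [0,0,0,0,0,0,-1]

```text
time: 14.35
eef_pos: [0.642, 0.0365, 0.055]
ee_rot: [0.707, -0.02, 0.707, 0.019]
wrist_force: [-6.7, -0.1, 11.7]
finger_gap: 0.0312
```

Call:
carry_out:
  rows:
    - [-0.05,0,0,0,0,0,-1]
    - [0,0,0,0,0,0,-0.1]
    - [0,0,0,0,0,0,0.1]
    - [0,0,0,0,0,0,0.1]
    - [-0.3,0,0,0,0,0,0.1]
    - [-0.8,0,0,0,0,0,0.1]
    - [-0.9,0,0,0,0,0,0.1]
    - [-0.9,0,0,0,0,0,0.1]
    - [-0.9,0,0,0,0,0,0.1]
    - [-0.9,0,0,0,0,0,0.1]

```text
time: 15.18
eef_pos: [0.6419, 0.0365, 0.1496]
ee_rot: [0.707, -0.019, 0.707, 0.019]
wrist_force: [0.6, 0.1, -0.2]
finger_gap: 0.0472
```

```bash
python3 - <<'E'
from h import *
W=np.load("W.npy").reshape(-1,3)
for n,x,y,z in(("L",.425,.302,.058),("M",.558,-.406,.043),("S",.446,-.349,.033)):
    m=(W[:,2]>z)&(np.hypot(W[:,0]-x,W[:,1]-y)<.04);print(n,m.sum(),W[m].mean(0),W[m].max(0),cv2.minEnclosingCircle((W[m,:2]*1000).astype(np.float32)))
delta([.426,.26,.15],0)
E
```

```text
L 81 [0.42519205 0.31100039 0.06377808] [0.43705663 0.32334544 0.07001254] ((424.9927978515625, 311.5727844238281), 12.600733757019043)
M 42 [ 0.56149254 -0.4112507   0.04919357] [ 0.56992922 -0.40432362  0.05502867] ((561.6781005859375, -411.60491943359375), 8.834882736206055)
S 28 [ 0.44595057 -0.3544218   0.03906962] [ 0.45232736 -0.34854546  0.04494758] ((446.3750305175781, -355.16064453125), 7.360593795776367)
pos [0.6419 0.0365 0.1496] t 15.18 gap 0.0472 F [ 0.6  0.1 -0.2]
shift units, current axes [ -0.02  11.75 -10.17] | after turn [ -0.02  11.17 -10.8 ] | turn units [0.69 0.   0.  ]
```

Call:
carry_out:
  rows:
    - [0,0.95,-0.95,0,0,0,0.1]
    - [0,0.95,-0.95,0,0,0,0.5]
    - [0,0.95,-0.95,0,0,0,1]
    - [0,0.95,-0.95,0,0,0,1]
    - [0,0.95,-0.95,0,0,0,1]
    - [0,0.95,-0.95,0,0,0,1]
    - [0,0.95,-0.95,0,0,0,1]
    - [0,0.95,-0.95,0,0,0,1]
    - [0,0.95,-0.95,0,0,0,1]
    - [0,0.95,-0.95,0,0,0,1]

```text
time: 16.02
eef_pos: [0.4408, 0.2165, 0.1488]
ee_rot: [0.707, -0.019, 0.707, 0.019]
wrist_force: [0.6, 0.3, 0.4]
finger_gap: 0.0856
```

Call:
carry_out:
  rows:
    - [0,0.95,-0.95,0,0,0,1]
    - [0,0,0,0,0,0,1]

```text
time: 16.18
eef_pos: [0.4189, 0.236, 0.1488]
ee_rot: [0.707, -0.02, 0.707, 0.021]
wrist_force: [0.5, 0.3, 0.2]
finger_gap: 0.0854
```

```bash
python3 - <<'E'
from h import *
p,d=snapshot("wrist");c=calibration("wrist");cv2.imwrite("pics/w6.png",p)
W=cloud(d,c)
for o in trace("large_weight_mid","wrist")[:1]:
    w=W[o["pixels"]];t=w[w[:,2]>.06];print(o["p"],o["uv"],cv2.minEnclosingCircle((t[:,:2]*1000).astype(np.float32)))
delta([.4252,.3112,.024],TR["g"][1])
p,d=snapshot("top");c=calibration("top");cv2.imwrite("pics/t3.png",p[100:260,150:500])
W=cloud(d,c)
for o in trace("stamp_mid","top")[:1]:
    w=W[o["pixels"]];t=w[w[:,2]>.105];print(o["uv"],cv2.minAreaRect((t[:,:2]*1000).astype(np.float32)),np.median(t[:,2]),tp("g",34,-68))
for o in trace("felt_marker_mid","top")[:1]:
    w=W[o["pixels"]];print(o["uv"],cv2.minAreaRect((w[:,:2]*1000).astype(np.float32)),np.median(w[:,2]))
E
```

```text
0.75 [334.9, 86.3] ((426.8628234863281, 309.91656494140625), 12.377387046813965)
pos [0.4218 0.2341 0.1488] t 16.28 gap 0.0852 F [ 0.3 -0.   0.1]
shift units, current axes [6.24 3.84 0.38] | after turn [6.24 3.84 0.39] | turn units [-0.01  0.01 -0.  ]
[291.4, 149.0] ((543.8287353515625, 22.650344848632812), (228.59812927246094, 53.20024108886719), 9.635224342346191) 0.11553953756935031 (np.float64(0.6408234495080618), np.float64(0.03905012003565812))
[267.2, 183.9] ((531.6404418945312, 52.41809844970703), (229.0032958984375, 83.85145568847656), 58.1417121887207) 0.043414621997583946
```

View pics/t3.png

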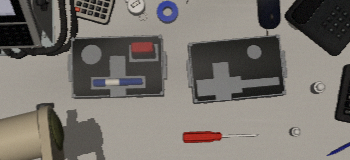

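Call:
carry_out:
  rows:
    - [0.3,0.95,0.1,0,0,0,0.6]
    - [0.3,0.95,0.1,0,0,0,0.6]
    - [0.3,0.95,0.1,0,0,0,0.5]
    - [0.3,0.95,0.12,0,0,0,0.5]
    - [0.8,0,0,0,0,0,0.5]
    - [0.8,0,0,0,0,0,0.4]
    - [0.8,0,0,0,0,0,0.4]
    - [0.8,0,0,0,0,0,0.4]
    - [0.8,0,0,0,0,0,0.4]
    - [0.8,0,0,0,0,0,0.4]
  squeeze: 60

```text
time: 17.27
eef_pos: [0.4268, 0.3094, 0.0274]
ee_rot: [0.707, -0.019, 0.707, 0.019]
wrist_force: [0.3, 0.6, -0.6]
finger_gap: 0.0601
```

```bash
python3 - <<'E'
from h import *
delta([.4260,.3105,.024],TR["g"][1])
E
```

```text
pos [0.4268 0.3094 0.0274] t 17.27 gap 0.0601 F [ 0.3  0.6 -0.6]
shift units, current axes [ 0.17  0.06 -0.04] | after turn [ 0.17  0.06 -0.04] | turn units [-0.04  0.    0.  ]
```

Call:
carry_out:
  rows:
    - [0,0,0,0,0,0,0.2]
    - [0,0,0,0,0,0,0]
    - [0,0,0,0,0,0,-1]
    - [0,0,0,0,0,0,-1]
    - [0,0,0,0,0,0,-1]
    - [0,0,0,0,0,0,-1]

```text
time: 17.77
eef_pos: [0.4265, 0.3101, 0.0291]
ee_rot: [0.707, -0.019, 0.706, 0.02]
wrist_force: [-0.0, -2.3, 3.8]
finger_gap: 0.0353
```

```bash
python3 - <<'E'
from h import *
print(tp("g",34,67));delta([*tp("g",34,67),.11],TR["g"][1])
E
```

```text
(np.float64(0.6331228755551763), np.float64(0.1738303157648384))
pos [0.4265 0.3101 0.0291] t 17.77 gap 0.0353 F [-0.  -2.3  3.8]
shift units, current axes [-4.03 -7.37  9.95] | after turn [-4.04 -7.39  9.92] | turn units [-0.03  0.02 -0.  ]
```

Call:
carry_out:
  rows:
    - [-0.3,0,0,0,0,0,-1]
    - [-0.8,0,0,0,0,0,-1]
    - [-1,0,0,0,0,0,-1]
    - [-1,0,0,0,0,0,-1]
    - [-0.9,0,0,0,0,0,-1]
    - [0,-0.65,0.9,0,0,0,-1]
    - [0,-0.65,0.9,0,0,0,-1]
    - [0,-0.65,0.9,0,0,0,-1]
    - [0,-0.65,0.9,0,0,0,-1]
    - [0,-0.65,0.9,0,0,0,-1]

```text
time: 18.6
eef_pos: [0.5197, 0.2495, 0.1082]
ee_rot: [0.706, -0.019, 0.707, 0.02]
wrist_force: [1.6, 0.3, -5.6]
finger_gap: 0.0348
```

Call:
carry_out:
  rows:
    - [0,-0.65,0.9,0,0,0,-1]
    - [0,-0.65,0.9,0,0,0,-1]
    - [0,-0.65,0.9,0,0,0,-1]
    - [0,-0.65,0.9,0,0,0,-1]
    - [0,-0.65,0.9,0,0,0,-1]
    - [0,-0.65,0.7,0,0,0,-1]
    - [0,0,0,0,0,0,-1]

```text
time: 19.18
eef_pos: [0.6294, 0.1754, 0.1077]
ee_rot: [0.707, -0.019, 0.707, 0.018]
wrist_force: [0.3, -0.1, -4.5]
finger_gap: 0.0348
```

```bash
python3 - <<'E'
from h import *
delta([*tp("g",34,67),.06],TR["g"][1])
p,d=snapshot("wrist");c=calibration("wrist");cv2.imwrite("pics/w7.png",p)
W=cloud(d,c)
for o in trace("large_weight_mid","wrist")[:1]:
    w=W[o["pixels"]];t=w[w[:,2]>w[:,2].max()-.008];print(o["p"],o["uv"],w[:,2].max(),cv2.minEnclosingCircle((t[:,:2]*1000).astype(np.float32)))
E
```

```text
pos [0.6294 0.1754 0.1077] t 19.18 gap 0.0348 F [ 0.3 -0.1 -4.5]
shift units, current axes [ 2.39 -0.09  0.18] | after turn [ 2.39 -0.09  0.18] | turn units [-0.06  0.    0.01]
0.77 [319.0, 263.8] 0.24917759684610932 ((624.3143920898438, 248.44613647460938), 9.999999747378752e-05)
```

View pics/w7.png

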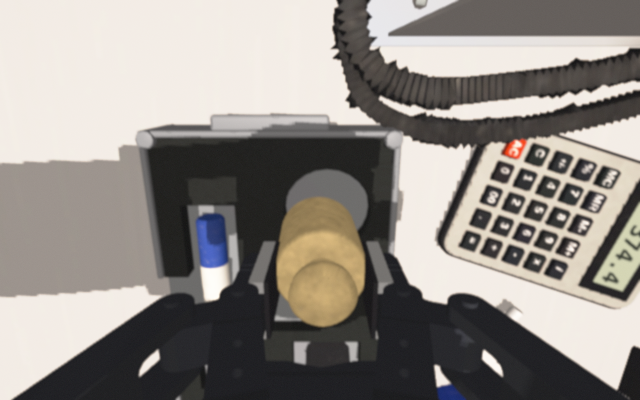

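Call:
carry_out:
  rows:
    - [0.5,-0.09,0.18,0,0,0,-1]
    - [0.6,0,0,0,0,0,-1]
    - [0.5,0,0,0,0,0,-1]
    - [0.3,0,0,0,0,0,-1]
    - [0.3,0,0,0,0,0,-1]
    - [0,0,0,0,0,0,-1]

```text
time: 19.78
eef_pos: [0.6304, 0.1765, 0.0625]
ee_rot: [0.706, -0.02, 0.708, 0.019]
wrist_force: [-0.0, 0.3, -5.7]
finger_gap: 0.0352
```

```bash
python3 - <<'E'
from h import *
delta([*tp("g",34,67),.057],TR["g"][1])
E
```

```text
pos [0.6304 0.1765 0.0625] t 19.78 gap 0.0352 F [-0.   0.3 -5.7]
shift units, current axes [ 0.28 -0.14  0.13] | after turn [ 0.28 -0.14  0.13] | turn units [-0.02 -0.03  0.  ]
```

Call:
carry_out:
  rows:
    - [0.1,-0.12,0.12,0,0,0,-1]
    - [0.1,0,0,0,0,0,-1]
    - [0.05,0,0,0,0,0,-1]
    - [0,0,0,0,0,0,-1]

```text
time: 20.12
eef_pos: [0.6338, 0.174, 0.0593]
ee_rot: [0.707, -0.019, 0.707, 0.019]
wrist_force: [0.7, 0.1, -5.1]
finger_gap: 0.0345
```

Call:
carry_out:
  rows:
    - [0.06,0,0,0,0,0,-1]
    - [0,0,0,0,0,0,-1]

```text
time: 20.28
eef_pos: [0.6337, 0.1741, 0.0581]
ee_rot: [0.707, -0.019, 0.707, 0.019]
wrist_force: [-0.6, 0.3, -5.4]
finger_gap: 0.0348
```

Call:
carry_out:
  rows:
    - [0.06,0,0,0,0,0,-1]
    - [0,0,0,0,0,0,-1]

```text
time: 20.45
eef_pos: [0.6339, 0.1741, 0.0573]
ee_rot: [0.707, -0.019, 0.707, 0.019]
wrist_force: [-0.4, -0.5, -3.1]
finger_gap: 0.0348
```

Call:
carry_out:
  rows:
    - [0.05,0,0,0,0,0,-1]
    - [0,0,0,0,0,0,-1]

```text
time: 20.62
eef_pos: [0.6339, 0.1741, 0.0571]
ee_rot: [0.707, -0.02, 0.707, 0.019]
wrist_force: [-3.5, -1.1, 4.8]
finger_gap: 0.035
```

Call:
carry_out:
  rows:
    - [0,0,0,0,0,0,-0.1]
    - [0,0,0,0,0,0,0.2]
    - [0,0,0,0,0,0,0.3]
    - [-0.3,0,0,0,0,0,0.3]
    - [-0.8,0,0,0,0,0,0.3]
    - [-0.9,0,0,0,0,0,0.3]
    - [-0.9,0,0,0,0,0,0.3]
    - [-1,0,0,0,0,0,0.6]
    - [-1,0,0,0,0,0,1]
    - [0,0,0,0,0,0,1]

```text
time: 21.45
eef_pos: [0.6355, 0.1743, 0.159]
ee_rot: [0.71, -0.019, 0.704, 0.02]
wrist_force: [0.1, -0.4, 0.6]
finger_gap: 0.0851
```

```bash
python3 - <<'E'
from h import *
delta([.435,-.19,.16],np.radians(4.5))
E
```

```text
pos [0.6355 0.1743 0.159 ] t 21.45 gap 0.0851 F [ 0.1 -0.4  0.6]
shift units, current axes [ -0.15 -17.64 -11.01] | after turn [ -0.05 -17.37 -11.42] | turn units [-0.29  0.1  -0.  ]
```

Call:
carry_out:
  rows:
    - [0,-0.97,-0.62,0,0,0,1]
    - [0,-0.97,-0.62,0,0,0,1]
    - [0,-0.97,-0.62,0,0,0,1]
    - [0,-0.97,-0.62,0,0,0,1]
    - [0,-0.97,-0.62,0,0,0,1]
    - [0,-0.97,-0.62,0,0,0,1]
    - [0,-0.97,-0.62,0,0,0,1]
    - [0,-0.97,-0.62,0,0,0,1]
    - [0,-0.97,-0.62,0,0,0,1]
    - [0,-0.97,-0.62,0,0,0,1]

```text
time: 22.28
eef_pos: [0.5199, -0.0272, 0.1538]
ee_rot: [0.707, -0.02, 0.707, 0.019]
wrist_force: [-0.1, 0.4, 0.3]
finger_gap: 0.0852
```

Call:
carry_out:
  rows:
    - [0,-0.97,-0.62,0,0,0,1]
    - [0,-0.97,-0.62,0,0,0,1]
    - [0,-0.97,-0.62,0,0,0,1]
    - [0,-0.97,-0.62,0,0,0,1]
    - [0,-0.97,-0.62,0,0,0,1]
    - [0,-0.97,-0.62,0,0,0,1]
    - [0,-0.97,-0.62,0,0,0,1]
    - [0,-0.97,-0.62,0,0,0,1]
    - [0,0,0,-0.3,0,0,1]
    - [0,0,0,0,0,0,1]

```text
time: 23.12
eef_pos: [0.4298, -0.1875, 0.1539]
ee_rot: [0.707, -0.028, 0.707, 0.028]
wrist_force: [1.0, -0.7, -0.3]
finger_gap: 0.0854
```

```bash
python3 - <<'E'
from h import *
p,d=snapshot("wrist");c=calibration("wrist");cv2.imwrite("pics/w8.png",p)
W=cloud(d,c)
hs=cv2.cvtColor(p,cv2.COLOR_BGR2HSV)
for o in trace("screwdriver_handle","wrist")[:1]:
    m=o["pixels"]&(hs[...,1]>120)
    for z in (.016,):
      print(o["p"],o["uv"],cv2.minAreaRect((maskplane(m,z,c)*1000).astype(np.float32)),cv2.minAreaRect((W[m][:,:2]*1000).astype(np.float32)),np.percentile(W[m][:,2],[5,50,95]))
    print(cv2.minAreaRect((maskplane(o["pixels"],.012,c)*1000).astype(np.float32)))
delta([.4284,-.1214,.1],np.radians(4.5))
p,d=snapshot("top");c=calibration("top");cv2.imwrite("pics/t4.png",p[100:260,150:500])
W=cloud(d,c)
m=(W[...,2]>.082)&(np.hypot(W[...,0]-.633,W[...,1]-.174)<.04);print("L",W[m].mean(0),m.sum())
m=(W[...,2]>.105)&(np.hypot(W[...,0]-.641,W[...,1]-.039)<.05);print("st",cv2.minAreaRect((W[m][:,:2]*1000).astype(np.float32)))
E
```

```text
0.7 [323.0, 93.3] ((427.9571838378906, -116.36062622070312), (26.680631637573242, 98.95708465576172), 3.1954705715179443) ((427.9984436035156, -116.20153045654297), (26.89775848388672, 98.1540298461914), 3.0661725997924805) [0.01424657 0.02238767 0.02475211]
((430.59326171875, -164.10791015625), (28.76210594177246, 196.0148468017578), 2.9594714641571045)
pos [ 0.4303 -0.1864  0.1538] t 23.22 gap 0.0853 F [-0.8 -0.9 -0.4]
shift units, current axes [2.69 3.25 0.16] | after turn [2.69 3.25 0.16] | turn units [ 0.  0. -0.]
L [0.63242604 0.17593197 0.09165287] 80
st ((641.8304443359375, 40.208702087402344), (28.419681549072266, 53.545963287353516), 3.7929956912994385)
```

View pics/w8.png

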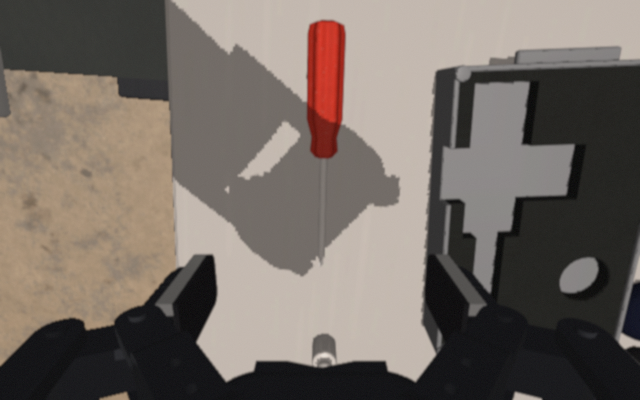

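Call:
carry_out:
  rows:
    - [0.2,0.78,-0.02,0.3,0,0,0.4]
    - [0.2,0.78,-0.02,0,0,0,0.3]
    - [0.2,0.78,-0.02,0,0,0,0.3]
    - [0.2,0.78,0,0,0,0,0.3]
    - [0.9,0,0,0,0,0,0.3]
    - [0.9,0,0,0,0,0,0.3]
    - [0.9,0,0,0,0,0,0.3]
    - [0.9,0,0,0,0,0,0.3]
    - [0.9,0,0,0,0,0,0.3]
    - [0.7,0,0,0,0,0,0.3]
  squeeze: 40

```text
time: 24.1
eef_pos: [0.4251, -0.1236, 0.0327]
ee_rot: [0.707, -0.02, 0.707, 0.02]
wrist_force: [-0.0, 0.0, 0.6]
finger_gap: 0.0555
```

```bash
python3 - <<'E'
from h import *
delta([.4284,-.1246,.0105],np.radians(3.1))
E
```

```text
pos [ 0.4251 -0.1236  0.0327] t 24.1 gap 0.0555 F [-0.   0.   0.6]
shift units, current axes [ 1.11 -0.06  0.16] | after turn [ 1.11 -0.06  0.16] | turn units [ 0.02 -0.01 -0.01]
```

Call:
carry_out:
  rows:
    - [0.4,-0.05,0.1,0,0,0,0.2]
    - [0.3,0,0,0,0,0,0.2]
    - [0,0,0,0,0,0,0.2]

```text
time: 24.35
eef_pos: [0.4271, -0.1251, 0.0193]
ee_rot: [0.706, -0.019, 0.707, 0.02]
wrist_force: [0.2, 1.1, -0.4]
finger_gap: 0.0511
```

```bash
python3 - <<'E'
from h import *
delta([.4284,-.1246,.0105],np.radians(3.1))
E
```

```text
pos [ 0.4271 -0.1251  0.0193] t 24.35 gap 0.0511 F [ 0.2  1.1 -0.4]
shift units, current axes [0.44 0.02 0.07] | after turn [0.44 0.02 0.07] | turn units [ 0.02 -0.01 -0.01]
```

Call:
carry_out:
  rows:
    - [0.4,0,0.05,0,0,0,0.2]
    - [0,0,0,0,0,0,0]
    - [0,0,0,0,0,0,-0.4]
    - [0,0,0,0,0,0,-1]
    - [0,0,0,0,0,0,-1]
    - [0,0,0,0,0,0,-1]
    - [0,0,0,0,0,0,-1]

```text
time: 24.93
eef_pos: [0.4283, -0.1255, 0.0123]
ee_rot: [0.707, -0.02, 0.707, 0.019]
wrist_force: [-1.3, 1.1, 5.9]
finger_gap: 0.0249
```

Call:
carry_out:
  rows:
    - [-0.3,0,0,0,0,0,-1]
    - [-0.8,0,0,0,0,0,-1]
    - [-0.9,0,0,0,0,0,-1]
    - [-1,0,0,0,0,0,-1]
    - [-1,0,0,0,0,0,-1]
    - [-0.5,0,0,0,0,0,-1]
    - [0,0,0,0,0,0,-1]

```text
time: 25.52
eef_pos: [0.4291, -0.126, 0.1041]
ee_rot: [0.708, -0.02, 0.706, 0.019]
wrist_force: [0.3, 0.0, -1.1]
finger_gap: 0.0253
```

```bash
python3 - <<'E'
from h import *
p,d=snapshot("wrist");c=calibration("wrist");cv2.imwrite("pics/w9.png",p)
print(tp("s",-40,40));delta([*tp("s",-40,40),.1],TR["s"][1])
p,d=snapshot("scene");cv2.imwrite("pics/s9.png",p)
E
```

```text
(np.float64(0.559809010831389), np.float64(-0.16518489733414743))
pos [ 0.4285 -0.1257  0.1027] t 25.57 gap 0.0251 F [ 0.1 -0.  -1.8]
shift units, current axes [ 0.15 -2.33  6.45] | after turn [ 0.13 -2.69  6.31] | turn units [-0.7   0.02  0.02]
```

View pics/w9.png

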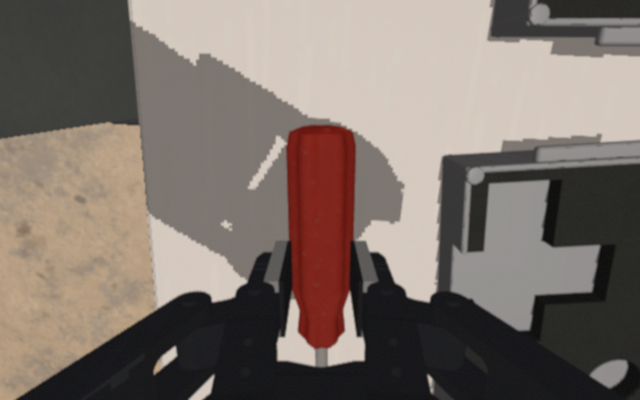

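View pics/s9.png

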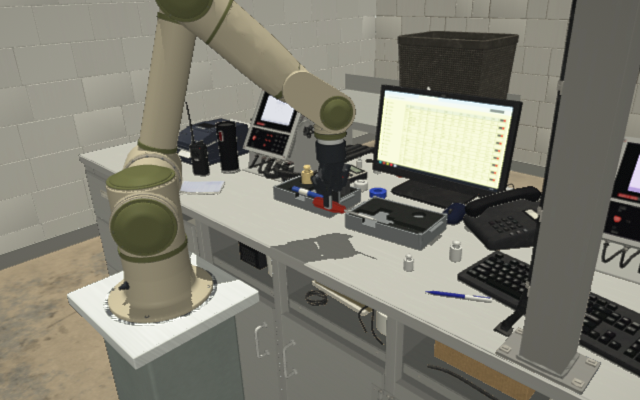

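Call:
carry_out:
  rows:
    - [0,0,0,-0.7,0,0,-1]
    - [0,-0.38,0.9,0,0,0,-1]
    - [0,-0.38,0.9,0,0,0,-1]
    - [0,-0.38,0.9,0,0,0,-1]
    - [0,-0.38,0.9,0,0,0,-1]
    - [0,-0.38,0.9,0,0,0,-1]
    - [0,-0.38,0.9,0,0,0,-1]
    - [0,-0.38,0.9,0,0,0,-1]
    - [0,0,0,0,0,0,-1]
    - [0,0,0,0,0,0,-1]

```text
time: 26.45
eef_pos: [0.5589, -0.1642, 0.1002]
ee_rot: [0.705, -0.039, 0.707, 0.04]
wrist_force: [0.3, -0.0, -0.8]
finger_gap: 0.0249
```

```bash
python3 - <<'E'
from h import *
p,d=snapshot("wrist");c=calibration("wrist");cv2.imwrite("pics/w10.png",p)
W=cloud(d,c);hs=cv2.cvtColor(p,cv2.COLOR_BGR2HSV)
delta([*tp("s",-40,40),.045],TR["s"][1]);s,_=rot()
for o in trace("screwdriver_handle","wrist")[:1]:
    w=W[o["pixels"]&(hs[...,1]>120)];t=TR["s"][1];D=w-s["eef_pos"]
    ly=D[:,:2]@[-np.sin(t),np.cos(t)];lx=D[:,:2]@[np.cos(t),np.sin(t)]
    print("end ly",np.percentile(ly,99.5),"width",np.percentile(lx,[1,99]))
    k=abs(lx)<.004
    for a in np.arange(0,.06,.01):
        q=k&(ly>a)&(ly<a+.01)
        if q.sum():print(a,np.median(w[q,2]).round(4),np.median(D[q,2]).round(4))
E
```

```text
pos [ 0.5584 -0.164   0.1005] t 26.5 gap 0.0256 F [-0.5  0.3 -1.7]
shift units, current axes [ 2.77 -0.07  0.07] | after turn [ 2.77 -0.07  0.06] | turn units [-0.   -0.03 -0.02]
end ly 0.058221165434982486 width [-0.01295224  0.01319276]
0.0 0.1116 0.0111
0.01 0.1116 0.0111
0.02 0.1115 0.011
0.03 0.1115 0.011
0.04 0.1116 0.0111
0.05 0.1104 0.0099
```

View pics/w10.png

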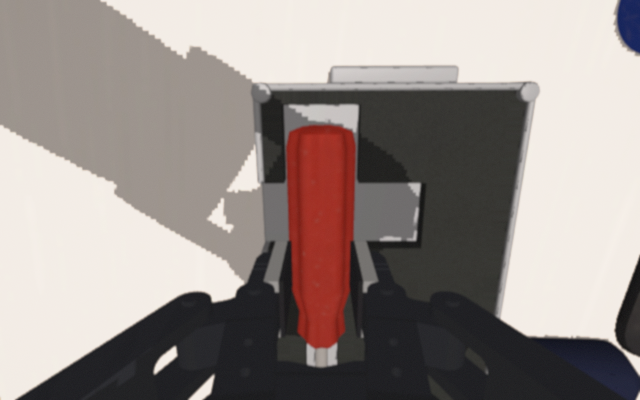

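Call:
carry_out:
  rows:
    - [0.5,-0.07,0.07,0,0,0,-1]
    - [0.6,0,0,0,0,0,-1]
    - [0.6,0,0,0,0,0,-1]
    - [0.5,0,0,0,0,0,-1]
    - [0.3,0,0,0,0,0,-1]
    - [0.1,0,0,0,0,0,-1]
    - [0,0,0,0,0,0,-1]

```text
time: 27.13
eef_pos: [0.5606, -0.1655, 0.0494]
ee_rot: [0.706, -0.039, 0.706, 0.039]
wrist_force: [-0.6, -0.1, -0.2]
finger_gap: 0.0249
```

```bash
python3 - <<'E'
from h import *
delta([*tp("s",-40,40),.042],TR["s"][1])
E
```

```text
pos [ 0.5606 -0.1655  0.0494] t 27.13 gap 0.0249 F [-0.6 -0.1 -0.2]
shift units, current axes [ 0.37  0.02 -0.04] | after turn [ 0.37  0.02 -0.04] | turn units [-0.   -0.01 -0.01]
```

Call:
carry_out:
  rows:
    - [0.1,0,0,0,0,0,-1]
    - [0.1,0,0,0,0,0,-1]
    - [0.1,0,0,0,0,0,-1]
    - [0,0,0,0,0,0,-1]

```text
time: 27.47
eef_pos: [0.5607, -0.1656, 0.0437]
ee_rot: [0.706, -0.039, 0.706, 0.039]
wrist_force: [-0.7, -0.3, -1.9]
finger_gap: 0.0252
```

Call:
carry_out:
  rows:
    - [0.05,0,0,0,0,0,-1]
    - [0,0,0,0,0,0,-1]

```text
time: 27.63
eef_pos: [0.5608, -0.1656, 0.0429]
ee_rot: [0.706, -0.039, 0.706, 0.039]
wrist_force: [-0.7, 0.5, -0.5]
finger_gap: 0.025
```

Call:
carry_out:
  rows:
    - [0.06,0,0,0,0,0,-1]
    - [0,0,0,0,0,0,-1]

```text
time: 27.8
eef_pos: [0.5608, -0.1656, 0.0416]
ee_rot: [0.706, -0.039, 0.706, 0.039]
wrist_force: [-0.3, 0.3, -1.0]
finger_gap: 0.0253
```

Call:
carry_out:
  rows:
    - [0.04,0,0,0,0,0,-1]
    - [0,0,0,0,0,0,-1]

```text
time: 27.97
eef_pos: [0.5608, -0.1656, 0.0408]
ee_rot: [0.706, -0.039, 0.706, 0.039]
wrist_force: [-0.5, 0.3, -0.7]
finger_gap: 0.0255
```

Call:
carry_out:
  rows:
    - [0.05,0,0,0,0,0,-1]
    - [0,0,0,0,0,0,-1]

```text
time: 28.13
eef_pos: [0.5609, -0.1657, 0.0404]
ee_rot: [0.706, -0.039, 0.706, 0.039]
wrist_force: [-1.3, 1.0, 3.9]
finger_gap: 0.0247
```

Call:
carry_out:
  rows:
    - [0,0,0,0,0,0,-0.2]
    - [0,0,0,0,0,0,0.1]
    - [0,0,0,0,0,0,0.2]
    - [-0.2,0,0,0,0,0,0.2]
    - [-0.6,0,0,0,0,0,0.2]
    - [-1,0,0,0,0,0,0.2]
    - [-1,0,0,0,0,0,0.2]
    - [-1,0,0,0,0,0,0.6]
    - [-1,0,0,0,0,0,1]
    - [0,0,0,0,0,0,1]

```text
time: 28.97
eef_pos: [0.5625, -0.1664, 0.1411]
ee_rot: [0.708, -0.041, 0.704, 0.038]
wrist_force: [0.2, -0.3, 1.3]
finger_gap: 0.0847
```

```bash
python3 - <<'E'
from h import *
p,d=snapshot("wrist");cv2.imwrite("pics/w11.png",p)
delta([.446,-.425,.14],TR["s"][1]); print(bot.observe()["joints"].round(2))
E
```

```text
pos [ 0.5618 -0.1661  0.1388] t 29.02 gap 0.0856 F [-0.4 -0.7 -1.1]
shift units, current axes [ -0.06 -12.22  -7.19] | after turn [ -0.06 -12.22  -7.19] | turn units [-0.    0.05  0.03]
[-0.49  0.52  1.44  0.    1.18 -0.6 ]
```

View pics/w11.png

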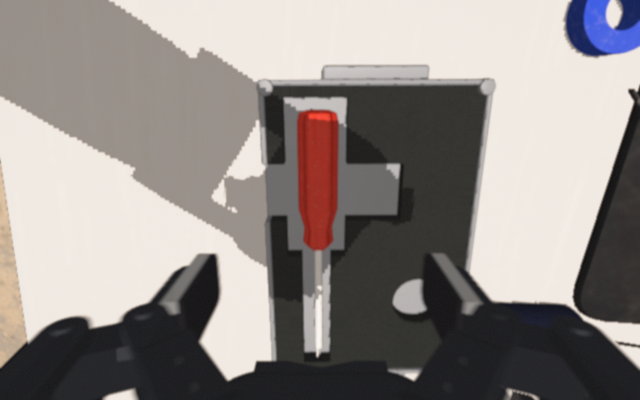

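Call:
carry_out:
  rows:
    - [0,-0.95,-0.57,0,0,0,1]
    - [0,-0.95,-0.57,0,0,0,1]
    - [0,-0.95,-0.57,0,0,0,1]
    - [0,-0.95,-0.57,0,0,0,1]
    - [0,-0.95,-0.57,0,0,0,1]
    - [0,-0.95,-0.57,0,0,0,1]
    - [0,-0.95,-0.57,0,0,0,1]
    - [0,-0.95,-0.57,0,0,0,1]
    - [0,-0.95,-0.57,0,0,0,1]
    - [0,-0.95,-0.57,0,0,0,1]

```text
time: 29.85
eef_pos: [0.4678, -0.3678, 0.1355]
ee_rot: [0.706, -0.039, 0.706, 0.04]
wrist_force: [0.8, -1.0, 0.1]
finger_gap: 0.0851
```

Call:
carry_out:
  rows:
    - [0,-0.95,-0.57,0,0,0,1]
    - [0,-0.95,-0.57,0,0,0,1]
    - [0,-0.95,-0.57,0,0,0,1]
    - [0,0,0,0,0,0,1]
    - [0,0,0,0,0,0,1]

```text
time: 30.27
eef_pos: [0.4402, -0.4278, 0.1353]
ee_rot: [0.706, -0.038, 0.706, 0.039]
wrist_force: [0.6, -0.1, -0.4]
finger_gap: 0.0854
```

```bash
python3 - <<'E'
from h import *
p,d=snapshot("wrist");c=calibration("wrist");cv2.imwrite("pics/w12.png",p)
W=cloud(d,c)
for o in trace("small_weight_mid","wrist")[:2]:
    w=W[o["pixels"]];t=w[w[:,2]>.034];b=w[(w[:,2]>.004)&(w[:,2]<.03)]
    print(o["p"],o["uv"],w[:,2].max(),cv2.minEnclosingCircle((t[:,:2]*1000).astype(np.float32)) if len(t) else 0)
delta([.446,-.355,.018],TR["s"][1])
E
```

```text
0.67 [341.7, 90.1] 0.27709758049783495 ((443.3811950683594, -355.443603515625), 10.539896965026855)
pos [ 0.4411 -0.4267  0.1356] t 30.37 gap 0.0854 F [ 0.6  0.5 -0.4]
shift units, current axes [5.88 3.53 0.65] | after turn [5.88 3.54 0.64] | turn units [ 0.   -0.   -0.01]
```

View pics/w12.png

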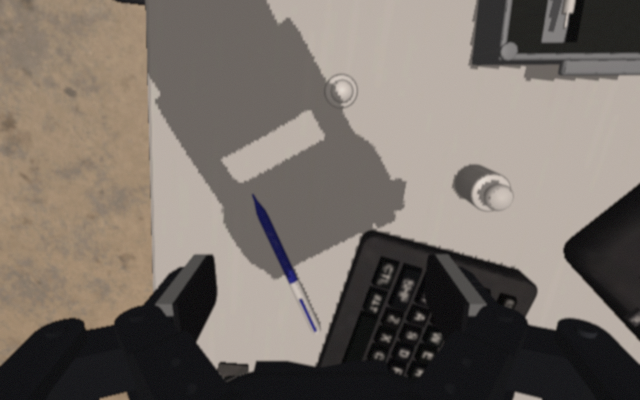

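Call:
carry_out:
  rows:
    - [0.4,0.89,0.16,0,0,0,0.6]
    - [0.4,0.89,0.16,0,0,0,0.4]
    - [0.4,0.89,0.16,0,0,0,0.2]
    - [0.4,0.87,0.14,0,0,0,0.1]
    - [0.8,0,0,0,0,0,0.1]
    - [0.8,0,0,0,0,0,0.1]
    - [0.8,0,0,0,0,0,0.1]
    - [0.8,0,0,0,0,0,0.1]
    - [0.4,0,0,0,0,0,0.1]
    - [0,0,0,0,0,0,0.1]
  squeeze: 40

```text
time: 31.2
eef_pos: [0.4451, -0.3543, 0.0304]
ee_rot: [0.705, -0.039, 0.707, 0.04]
wrist_force: [0.7, -0.1, 0.1]
finger_gap: 0.0467
```

```bash
python3 - <<'E'
from h import *
delta([.4455,-.3552,.017],TR["s"][1])
p,d=snapshot("wrist");cv2.imwrite("pics/w13.png",p)
E
```

```text
pos [ 0.4451 -0.3543  0.0304] t 31.2 gap 0.0467 F [ 0.7 -0.1  0.1]
shift units, current axes [ 0.67 -0.05  0.02] | after turn [ 0.67 -0.04  0.02] | turn units [ 0.01 -0.02 -0.03]
```

View pics/w13.png

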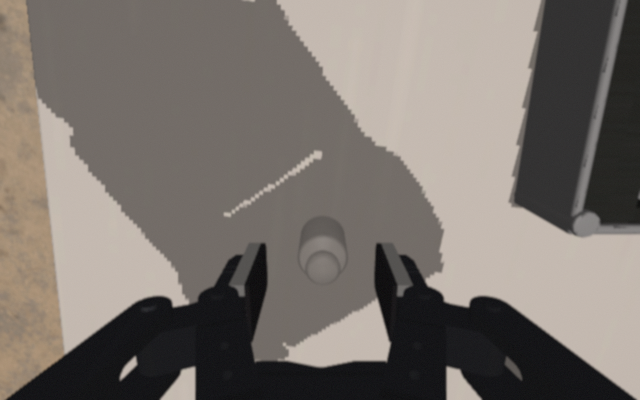

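```bash
python3 - <<'E'
from h import *
p,d=snapshot("wrist");c=calibration("wrist");print(onplane((322,267),.039,c),onplane((323,268),.037,c),cloud(d,c)[262:272:4,318:328:4].round(3).reshape(-1,3))
E
```

```text
[ 0.44641251 -0.35523771  0.039     ] [ 0.44702242 -0.35671546  0.037     ] [[ 0.445 -0.354  0.038]
 [ 0.446 -0.353  0.039]
 [ 0.448 -0.353  0.039]
 [ 0.445 -0.355  0.038]
 [ 0.446 -0.355  0.039]
 [ 0.448 -0.354  0.039]
 [ 0.445 -0.357  0.039]
 [ 0.447 -0.356  0.04 ]
 [ 0.448 -0.357  0.039]]
```

Consistent at (.446, -.355). Grip it.

Call:
carry_out:
  rows:
    - [0.4,-0.04,0.03,0,0,0,0]
    - [0.27,0,0,0,0,0,0]
    - [0,0,0,0,0,0,-0.1]
    - [0,0,0,0,0,0,-0.3]
    - [0,0,0,0,0,0,-1]
    - [0,0,0,0,0,0,-1]
    - [0,0,0,0,0,0,-1]
    - [0,0,0,0,0,0,-1]

```text
time: 31.97
eef_pos: [0.4462, -0.3567, 0.0188]
ee_rot: [0.706, -0.039, 0.706, 0.039]
wrist_force: [0.4, -0.9, 2.2]
finger_gap: 0.0206
```

Call:
carry_out:
  rows:
    - [-0.3,0,0,0,0,0,-1]
    - [-0.8,0,0,0,0,0,-1]
    - [-0.9,0,0,0,0,0,-1]
    - [-1,0,0,0,0,0,-1]
    - [-0.8,0,0,0,0,0,-1]
    - [0,0,0,0,0,0,-1]

```text
time: 32.47
eef_pos: [0.447, -0.3576, 0.0979]
ee_rot: [0.707, -0.041, 0.705, 0.038]
wrist_force: [-0.0, -0.5, -0.3]
finger_gap: 0.0202
```

```bash
python3 - <<'E'
from h import *
print(tp("s",40,-50));delta([*tp("s",40,-50),.095],TR["s"][1])
p,d=snapshot("wrist");cv2.imwrite("pics/w14.png",p)
E
```

```text
(np.float64(0.6493004749814557), np.float64(-0.24575336414516055))
pos [ 0.447  -0.3576  0.0979] t 32.47 gap 0.0202 F [-0.  -0.5 -0.3]
shift units, current axes [ 0.15  4.44 10.67] | after turn [ 0.14  4.44 10.67] | turn units [-0.    0.04  0.06]
```

View pics/w14.png

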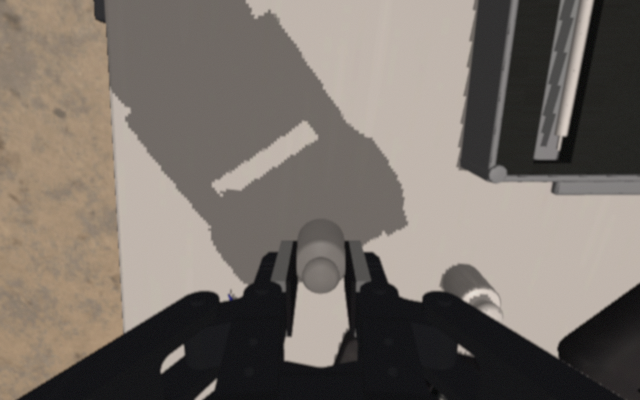

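Call:
carry_out:
  rows:
    - [0,0.37,0.89,0,0,0,-1]
    - [0,0.37,0.89,0,0,0,-1]
    - [0,0.37,0.89,0,0,0,-1]
    - [0,0.37,0.89,0,0,0,-1]
    - [0,0.37,0.89,0,0,0,-1]
    - [0,0.37,0.89,0,0,0,-1]
    - [0,0.37,0.89,0,0,0,-1]
    - [0,0.37,0.89,0,0,0,-1]
    - [0,0.37,0.89,0,0,0,-1]
    - [0,0.37,0.89,0,0,0,-1]

```text
time: 33.35
eef_pos: [0.6149, -0.2623, 0.0926]
ee_rot: [0.705, -0.039, 0.707, 0.04]
wrist_force: [-1.1, -0.6, -1.6]
finger_gap: 0.0205
```

Call:
carry_out:
  rows:
    - [0,0.37,0.89,0,0,0,-1]
    - [0,0.37,0.89,0,0,0,-1]
    - [0,0,0,0,0,0,-1]
    - [0,0,0,0,0,0,-1]

```text
time: 33.68
eef_pos: [0.6482, -0.2439, 0.0925]
ee_rot: [0.705, -0.039, 0.707, 0.04]
wrist_force: [0.3, -0.3, -1.4]
finger_gap: 0.0206
```

```bash
python3 - <<'E'
from h import *
delta([*tp("s",40,-50),.06],TR["s"][1])
p,d=snapshot("wrist");cv2.imwrite("pics/w15.png",p)
E
```

```text
pos [ 0.6482 -0.2439  0.0925] t 33.68 gap 0.0206 F [ 0.3 -0.3 -1.4]
shift units, current axes [ 1.63 -0.1   0.05] | after turn [ 1.63 -0.1   0.04] | turn units [ 0.01 -0.03 -0.02]
```

View pics/w15.png

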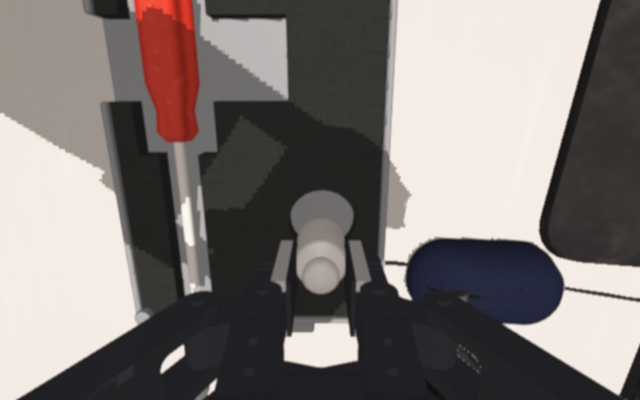

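Call:
carry_out:
  rows:
    - [0.5,-0.14,0.05,0,0,0,-1]
    - [0.6,0,0,0,0,0,-1]
    - [0.4,0,0,0,0,0,-1]
    - [0.2,0,0,0,0,0,-1]
    - [0,0,0,0,0,0,-1]

```text
time: 34.15
eef_pos: [0.6489, -0.2471, 0.0586]
ee_rot: [0.705, -0.039, 0.707, 0.04]
wrist_force: [0.2, 0.5, -0.6]
finger_gap: 0.0204
```

```bash
python3 - <<'E'
from h import *
delta([*tp("s",40,-51.5),.0465],TR["s"][1])
E
```

```text
pos [ 0.6489 -0.2471  0.0586] t 34.15 gap 0.0204 F [ 0.2  0.5 -0.6]
shift units, current axes [ 0.61 -0.01  0.03] | after turn [ 0.61 -0.01  0.03] | turn units [-0.01 -0.03 -0.02]
```

Call:
carry_out:
  rows:
    - [0.15,0,0,0,0,0,-1]
    - [0.15,0,0,0,0,0,-1]
    - [0.1,0,0,0,0,0,-1]
    - [0.1,0,0,0,0,0,-1]
    - [0,0,0,0,0,0,-1]

```text
time: 34.57
eef_pos: [0.6497, -0.2472, 0.0501]
ee_rot: [0.706, -0.039, 0.706, 0.039]
wrist_force: [-0.4, -0.2, -0.5]
finger_gap: 0.0206
```

Call:
carry_out:
  rows:
    - [0.06,0,0,0,0,0,-1]
    - [0,0,0,0,0,0,-1]

```text
time: 34.73
eef_pos: [0.6498, -0.2473, 0.0493]
ee_rot: [0.706, -0.039, 0.706, 0.039]
wrist_force: [0.3, -0.8, -0.5]
finger_gap: 0.0203
```

Call:
carry_out:
  rows:
    - [0.06,0,0,0,0,0,-1]
    - [0.04,0,0,0,0,0,-1]
    - [0,0,0,0,0,0,-1]

```text
time: 34.98
eef_pos: [0.6497, -0.2472, 0.0471]
ee_rot: [0.706, -0.039, 0.706, 0.039]
wrist_force: [0.2, 0.4, -0.6]
finger_gap: 0.0204
```

Call:
carry_out:
  rows:
    - [0.05,0,0,0,0,0,-1]
    - [0,0,0,0,0,0,-1]

```text
time: 35.15
eef_pos: [0.6499, -0.2473, 0.0468]
ee_rot: [0.706, -0.039, 0.706, 0.039]
wrist_force: [-1.2, 1.1, 3.3]
finger_gap: 0.0206
```

Call:
carry_out:
  rows:
    - [0,0,0,0,0,0,-0.4]
    - [0,0,0,0,0,0,-0.25]
    - [0,0,0,0,0,0,-0.2]
    - [-0.2,0,0,0,0,0,-0.2]
    - [-0.6,0,0,0,0,0,-0.2]
    - [-1,0,0,0,0,0,-0.2]
    - [-1,0,0,0,0,0,0]
    - [-1,0,0,0,0,0,0.5]
    - [-1,0,0,0,0,0,0.5]
    - [-1,0,0,0,0,0,0.5]

```text
time: 35.98
eef_pos: [0.6498, -0.2473, 0.1647]
ee_rot: [0.706, -0.039, 0.706, 0.039]
wrist_force: [0.3, 1.0, -1.1]
finger_gap: 0.0641
```

Call:
carry_out:
  rows:
    - [-0.5,-0.9,-0.9,0,0,0,0.5]
    - [-0.5,-0.9,-0.9,0,0,0,0.5]
    - [-0.5,-0.9,-0.9,0,0,0,0.5]
    - [-0.2,-0.9,-0.9,0,0,0,0.5]
    - [0,-0.9,-0.9,0,0,0,0.5]
    - [0,-0.9,-0.9,0,0,0,0.5]
    - [0,-0.9,-0.9,0,0,0,0.5]
    - [0,-0.9,-0.9,0,0,0,0.5]
    - [0,0,0,0,0,0,0.5]
    - [0,0,0,0,0,0,0.5]

```text
time: 36.82
eef_pos: [0.522, -0.4073, 0.1974]
ee_rot: [0.706, -0.039, 0.706, 0.038]
wrist_force: [-0.1, 0.1, -1.3]
finger_gap: 0.0638
```

```bash
python3 - <<'E'
from h import *
p,d=snapshot("top");c=calibration("top");W=cloud(d,c)
cv2.imwrite("pics/tf.png",cv2.resize(p[100:260,200:500],None,fx=2.5,fy=2.5))
q,_=snapshot("scene");cv2.imwrite("pics/sf.png",cv2.resize(q[150:290,230:500],None,fx=2.9,fy=2.9))
def loc(P,k):
    (a,b),t=TR[k];D=P[...,:2]-[a,b];return np.stack([np.cos(t)*D[...,0]+np.sin(t)*D[...,1],-np.sin(t)*D[...,0]+np.cos(t)*D[...,1]],-1)*1e3
G=loc(W,"g");S=loc(W,"s");z=W[...,2]
def rep(n,m,l): 
    if m.sum()>3: print(n,m.sum(),l[m].mean(0).round(1),"z med/max",np.median(z[m]).round(4),z[m].max().round(4),np.round(cv2.minAreaRect(l[m].astype(np.float32))[1:2],1))
rep("large",(z>.085)&(np.hypot(*(G-[34,67]).transpose(2,0,1))<40),G)
rep("stamp",(z>.105)&(np.hypot(*(G-[34,-68]).transpose(2,0,1))<50),G)
rep("small",(z>.06)&(np.hypot(*(S-[40,-50]).transpose(2,0,1))<35),S)
hs=cv2.cvtColor(p,cv2.COLOR_BGR2HSV)
rep("marker",(hs[...,1]>110)&(abs(G[...,0]+41)<25)&(abs(G[...,1])<75),G)
rep("driver",(hs[...,1]>110)&(abs(S[...,0]+40)<25)&(abs(S[...,1]-40)<70),S)
m=(z>.043)&(np.hypot(W[...,0]-.561,W[...,1]+.411)<.04);print("M",W[m].mean(0).round(4))
print(bot.observe()["eef_pos"],bot.observe()["time"])
E
```

```text
large 80 [33.4 69.1] z med/max 0.092 0.0966 [[23.4 22.8]]
stamp 242 [ 34.3 -68. ] z med/max 0.1155 0.1231 [[53.4 27.5]]
small 30 [ 40.5 -49.3] z med/max 0.0655 0.0715 [[14.5 13.3]]
marker 12 [-40.  -20.2] z med/max 0.0456 0.0498 [[ 3.8 86.8]]
driver 386 [-39.5  50.1] z med/max 0.0505 0.0601 [[ 27.4 100.1]]
M [ 0.5555 -0.3979  0.4363]
[ 0.52310999 -0.40578852  0.19700887] 36.9167
```

View pics/tf.png

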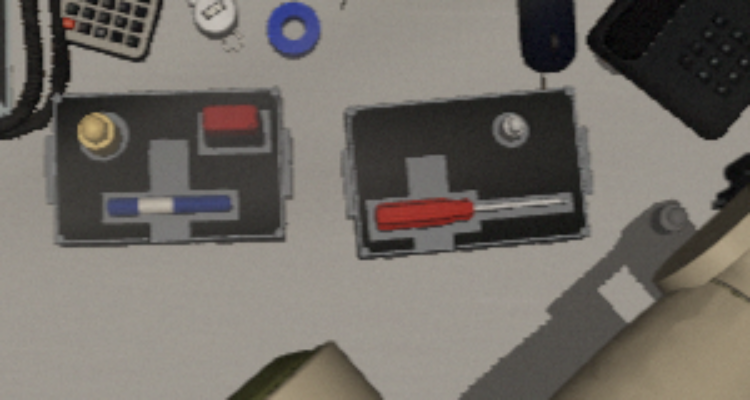

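View pics/sf.png

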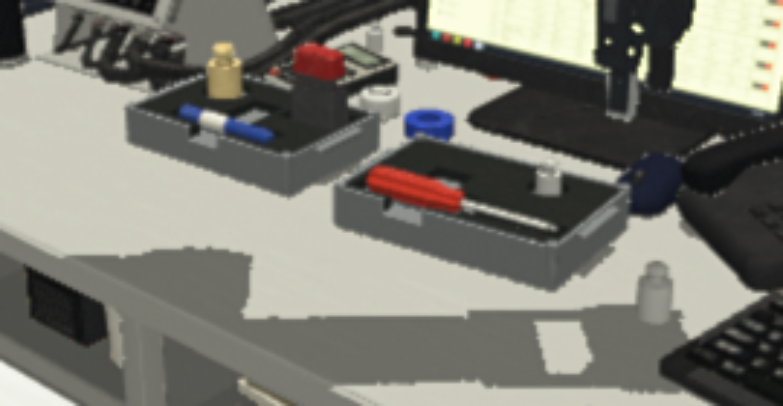

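```bash
python3 -c "
from bench import bot
print(bot.close_job())"
```

```text
the job is handed in; nothing more can be done
None
```

Both kits are made up and the job is handed in at about 37 s of the 115 s allowed. I placed the items in the order you listed them: marker, date stamp and largest weight in the goods-in tray, then screwdriver and smallest weight in the service tray. Each was lowered until the wrist force showed contact with the floor, then released.

Last checks, from the top and scene cameras with the arm drawn back:

| Item | Offset from its cut-out centre | Top height, measured / expected |
|---|---|---|
| Date stamp | within about 1 mm | 115.5 / 116 mm |
| Largest weight | about 2 mm | 92 / 93 mm |
| Smallest weight | about 1 mm | 65.5 / 67 mm |
| Screwdriver | about 0.5 mm across the slot, 2 mm along it | 50.5 / 53 mm |
| Marker | about 1 mm across the slot | 45.6 / 46 mm |

- **Screwdriver:** the blade lies in the narrow part of the slot and the handle in the wide part. The height is a median over the rounded handle, so it reads a little low.
- **Marker:** in the last numeric check my colour mask caught only 12 of its pixels, so its position along the slot is not confirmed by that check. The pictures show it flat in the slot, and the wrist camera put it within 1–2 mm of centre after release.
- **Middle weight:** the numeric check failed because the gripper hung over it. The scene picture shows it standing upright in the stock, and I never went to it.

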